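Set and lock the load-range selector of a masonry test frame

TASK

On the sloping face of the control box, turn the bar-shaped selector knob anticlockwise all the way back to its first click, and from there clockwise exactly three clicks. Then lock the setting: turn the steel lock ring underneath it clockwise by its tab until it is tight against its stop, with the selector still on its new click. Leave the small round knob alone, do not move the specimens and tools lying around, and let go of everything when done.

Things in the scene. Friction and masses are not known exactly. Their poses are not given: they have to be found in the camera images.
- console: Fixed grey wedge-shaped control box: 190 mm deep (x), 340 mm wide (y), 50 mm high at its front edge (-x), 151 mm at its back; its top is one flat face sloping down 28 degrees to the front. Origin: centre of the underside; x to its back, y to its left, z up. Its front looks to the far right as seen from the robot: yaw 1.7 to 2.6 rad.
- dial: Fixed dark steel dial plate, 136 mm across, 3 mm thick, on the sloping face. Origin: on the face, on the common axis of selector and ring; z is that axis, straight out of the face (28 degrees off vertical, to the front); x up the slope, y left. Heights (h) are along z from here. 7 white ticks at 72, 48 .. -72 degrees from x towards y mark the clicks. Stop pin: radius 42 mm, -49 degrees, h 13 mm.
- selector_grip (a point): Point on the selector's axis at h 50 mm, where its bar is pinched. Selector: black plastic; round skirt 48 mm across, h 14 to 22 mm; above it an upright grip bar, 52 mm long (26 mm each side of the axis), 14 mm thick (9 mm in the last 12 mm at the pointer end), h 22 to 60 mm. A white line on top marks the slimmer pointer end.
- selector_pointer (a point): Pointer end of the selector's bar: 26 mm from the axis, h 50 mm, turning with the selector. The bar lies along the line from selector_grip to here and aims at the tick of the present click.
- selector (a joint): Turn of the selector, rad, growing clockwise seen from outside the face. Seven spring detents 24 degrees (0.4189 rad) apart: 0 (pointer 72 degrees left of up the slope), 0.419, 0.838, 1.257, 1.676, 2.094, 2.513, with end stops just beyond. Starts between the second and the fourth. A click takes up to about 0.1 N m; let go, it snaps to the nearest detent.
- tab (a point): Middle of the lock ring's tab, 54 mm from the axis, h 25 mm. Ring: steel, 70 mm across, h 3 to 13 mm, under the selector, same axis. Tab: upright fin on its rim at the lower side of the dial, 42 to 66 mm from the axis, 9 mm thick along the turning direction, h 7 to 31 mm. A small lug opposite the tab meets the stop pin when the ring is tight.
- lock_ring (a joint): Turn of the lock ring, rad, growing clockwise seen from outside the face: 0 slack, 1.2 tight against the stop. The tab points 214.4 degrees minus this turn from the dial's x towards its y: it sweeps from lower right to lower left. Starts between 0 and 0.45. Stiff (0.06 N m), stays where left, turns independently of the selector.
- trim (a joint): Turn, rad, of the small plain round knob (26 mm across, 18 mm high) low on the left of the sloping face, 165 mm left of the selector. Starts at 0; not to be turned.
- prism: Bystander: two bonded half bricks with a mortar joint, 100 x 100 mm, 114 mm high, standing loose behind the box. Origin: centre of its underside.
- half_brick: Bystander: loose half brick, 110 x 100 mm, 52 mm high, beyond the box's right end. Origin: centre of its underside.
- shard: Bystander: loose brick chip, 55 x 40 mm, 20 mm high, off the box's front right corner. Origin: centre of its underside.
- hammer: Bystander: loose hammer lying on the table in front of the box. Origin: centre of its underside.

How it is judged:
By the outcome, as a careful person would: the job done as asked, in the order asked, and still so for the second after the job is handed in, with the robot touching nothing.
It also fails if it takes over 54 s, if anything falls off the work surface, if the arm or the gripper's body presses on something with over 40 N, if the wrist force passes 120 N, or if a joint passes its speed limit or range.

ROBOT

A 6-joint arm with a two-finger parallel gripper is mounted at the origin on the work surface. World frame = base frame: x ahead of the robot, y to its left, z up, the work surface at z = 0. Lengths are in m, angles in rad, forces in N, time in s.
With the tool pointing down it reaches from about 0.35 to 0.875 m from the base axis. Payload 15.5 kg.
Tool frame: the origin (TCP) lies midway between the tips of the shut fingers; the grasp point (between the pads) lies 19 mm behind it; z points along the fingers, y is the direction in which the jaws open and shut (so a half turn about z gives the same grasp; the last joint's range is limited). The gripper opens to 85 mm and grips with 20 to 120 N. Pads are 22 mm wide; open, the fingers measure 114 mm over their backs; the gripper's body (76 mm by 85 mm) begins 54 mm behind the grasp point. The pads swing forward as they close: fully open they stand 13 mm farther back than shut.
Start: joints at [1.113, 0.494, 1.345, -0, 1.302, -0.096], TCP at [0.222, 0.584, 0.231] pointing down, gripper open.
Joint ranges: [-2.91, 2.91], [-0.82, 2.16], [0.22, 2.67], [-1.22, 4.37], [0.12, 2.79], [-3.08, 3.08]. Speed limits (rad/s): [1.89, 1.89, 2.57, 3.01, 3.01, 3.01].

INTERFACE

Orientations are given as a 3x3 rotation matrix whose columns are the frame's x, y, z axes.
In Python, from plant import get_obs, get_image, close_job gives the robot as it stands.
- The arm moves only by the tool step_arm, never from a script. Its argument "moves" is a list of rows, each a list of 3 entries, a list of its own where there are three numbers: the shift along the tool's x, y, z scaled (see below), then the turn about the tool's z scaled (see below), then the closure, from -1 (fully open) to 1 (shut), so that 0 is half open. A call has 1 to 10 rows; each row shifts and turns the commanded pose from where the row before left it, along the tool's axes as they then stand; what a row does not reach is not made up. The controller multiplies each number of a shift by 25 mm and each number of a turn by 5 degrees. A row lasts 1/8 s, in which the tool goes at most 62.5 mm and 10.7 degrees, less where a joint would pass 70% of its speed; a pose out of reach is approached as far as the arm can. A call with a number of a shift or a turn outside -1 to 1 is refused whole. A call with a gripper value outside its range is refused whole. The fingers move at their own pace and stop on an object; "force" is the grip in N (left out, the last holds). Time passes only in rows, so rows that do not move let the fingers close. It gives the time, the measured TCP pose, the force and the opening at its end, in the units of the state.
- get_obs(): the state, without advancing time (a new reading comes with each control period).
- get_image(name): name is "side" or "top" or "wrist"; returns a dict with "frame" (384x512x3 uint8, red, green, blue), "K" (3x3 intrinsics, pixels), "eye" and "orientation" of the camera in the world. Camera axes: x right, y down, z forward; pixel columns grow to the right and rows downward; lengths in m; the calibration is good to about 2 mm. A picture is of the moment at which its call begins. There is no depth.
- close_job(): hands the job in, once; it reports no verdict.
The state is a dict: "t": time; "q": joint angles; "joint_vel": joint speeds; "tau": joint torques, N m; "tool_pos": TCP position; "tcp_rot": TCP orientation; "wrist_force": force on the tool from outside, world axes, zero at the start; "ft_torque": the same for the moment, N m; "opening": finger opening in m.
Only numpy, scipy, OpenCV 4.12 (cv2) and the standard library are available. Lean on these libraries where they do the work, as an engineer would, in place of code of your own. Each camera call takes 0.05 s, during which the arm holds its last target.

## Working session

There is one attempt and no reset: what is moved stays moved. The work goes in short steps, Python scripts to look and compute and a tool call to move; the robot and the scene stay as the last step left them, time stands still between calls to the robot, and variables do not carry over. Pictures are saved under pics/ and viewed, and the job is handed in when it is done.

Besides the shell and the picture viewer there is one more tool, called after "Request:" in YAML: its name, and indented under it one key for each argument. step_arm: Moves the arm, as the interface text tells. Shifts and turns lie within -1 to 1; 1 stands for 25 mm of shift or 5 degrees of turn. Its arguments: {"type":"object","properties":{"moves":{"type":"array"},"force":{"type":"number"}},"required":["moves"]}

```bash
ls; mkdir -p pics
cat > h.py <<'E'
import numpy as np,cv2
from plant import get_obs,get_image
def snap(n,f):
    d=get_image(n); cv2.imwrite('pics/'+f,cv2.cvtColor(d['frame'],cv2.COLOR_RGB2BGR)); return d
def ray(d,u,v):
    K=np.array(d['K']);R=np.array(d['orientation']);r=R@np.linalg.solve(K,[u,v,1]);return np.array(d['eye']),r/np.linalg.norm(r)
def proj(d,p):
    c=np.array(d['orientation']).T@(np.array(p)-np.array(d['eye']));x=np.array(d['K'])@c;return x[:2]/x[2]
E
python3 - <<'E'
from h import *
import pickle
np.set_printoptions(precision=4,suppress=True)
o=get_obs();print(o)
D={}
for n in ['side','top','wrist']:
    d=snap(n,n+'0.png');D[n]=d;print(n,d['K'],d['eye'],d['orientation'])
pickle.dump(D,open('d0.pkl','wb'))
E
```

```text
pics
{'t': 0.0, 'q': array([ 1.1125,  0.4942,  1.3462,  0.    ,  1.3025, -0.0955]), 'joint_vel': array([-0.0004, -0.0003, -0.0012, -0.0007, -0.0005, -0.0008]), 'tau': array([  0.0061, -88.2155, -38.3884,   0.0003,   0.0099,  -0.    ]), 'tool_pos': array([0.2216, 0.584 , 0.2307]), 'tcp_rot': array([[-0.9349,  0.3549, -0.0005],
       [ 0.3549,  0.9349, -0.0011],
       [ 0.0001, -0.0012, -1.    ]]), 'wrist_force': array([-0.1369,  0.3552,  0.5415]), 'ft_torque': array([-0.0059,  0.0185,  0.0401]), 'opening': 0.08546629081494937}
side [[411.5037   0.     260.5505]
 [  0.     411.5037 184.0666]
 [  0.       0.       1.    ]] [ 0.0259 -0.5856  0.6139] [[ 0.7451 -0.3471  0.5695]
 [-0.6669 -0.3974  0.6304]
 [ 0.0075 -0.8495 -0.5276]]
top [[434.648    0.     250.1414]
 [  0.     434.648  183.4477]
 [  0.       0.       1.    ]] [ 0.3965 -0.0006  1.099 ] [[-0.0111 -0.9856  0.1688]
 [-0.9998  0.0138  0.0146]
 [-0.0168 -0.1686 -0.9855]]
wrist [[337.1252   0.     252.77  ]
 [  0.     337.1252 188.6363]
 [  0.       0.       1.    ]] [0.1607 0.6084 0.3731] [[ 0.3556  0.902   0.2448]
 [ 0.9346 -0.3432 -0.0931]
 [ 0.0001  0.2619 -0.9651]]
```

View pics/side0.png

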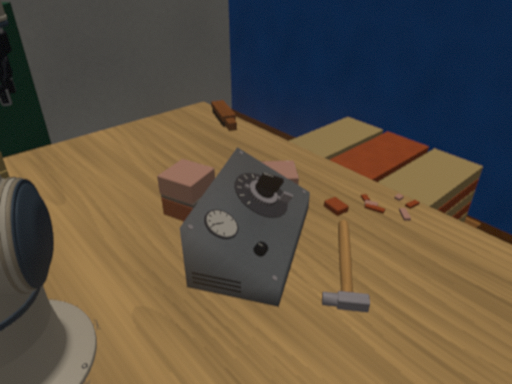

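View pics/top0.png

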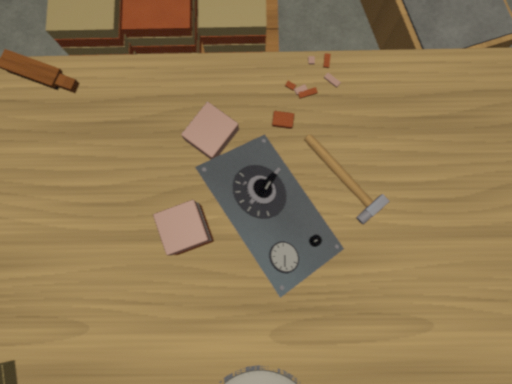

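View pics/wrist0.png

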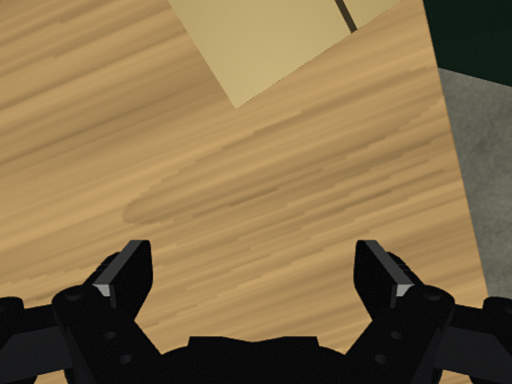

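Run:
```python
from h import *
t=cv2.imread('pics/top0.png');s=cv2.imread('pics/side0.png')
a=cv2.resize(t[125:305,185:355],None,fx=3.2,fy=3.2,interpolation=cv2.INTER_CUBIC);cv2.imwrite('pics/t1.png',a)
a=cv2.resize(s[140:310,170:320],None,fx=3.4,fy=3.4,interpolation=cv2.INTER_CUBIC);cv2.imwrite('pics/s1.png',a)
```

```text
(no output)
```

View pics/t1.png

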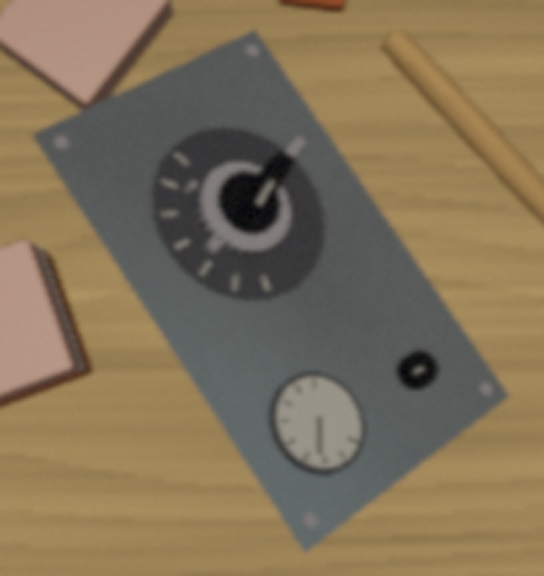

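View pics/s1.png

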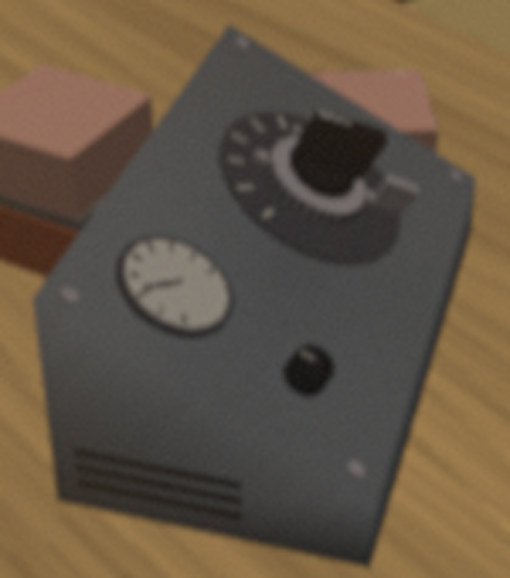

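```bash
cat > fit.py <<'E'
from h import *
import pickle
from scipy.optimize import least_squares
np.set_printoptions(precision=4,suppress=True)
D=pickle.load(open('d0.pkl','rb'))
T=lambda u,v:(u/3.2+185-.5+.5/3.2,v/3.2+125-.5+.5/3.2)
S=lambda u,v:(u/3.4+170-.5+.5/3.4,v/3.4+140-.5+.5/3.4)
hx,hy=.095,.17
obs=[('top',T(35,135),(hx,-hy,.151)),('top',T(255,32),(-hx,-hy,.05)),('top',T(508,396),(-hx,hy,.05)),('top',T(305,550),(hx,hy,.151)),
('side',S(230,27),(hx,-hy,.151)),('side',S(475,182),(-hx,-hy,.05)),('side',S(38,297),(hx,hy,.151)),('side',S(60,498),(hx,hy,0)),('side',S(368,565),(-hx,hy,0))]
def w(p,l):
    c,s=np.cos(p[2]),np.sin(p[2]);return np.array([p[0]+c*l[0]-s*l[1],p[1]+s*l[0]+c*l[1],l[2]])
f=lambda p:np.concatenate([proj(D[n],w(p,l))-np.array(m) for n,m,l in obs])
r=least_squares(f,[.5,0,2.4],loss='soft_l1')
print(r.x,f(r.x).reshape(-1,2))
p=r.x;yaw=p[2]
a=np.deg2rad(28)
cx=np.array([np.cos(yaw),np.sin(yaw),0]);cy=np.array([-np.sin(yaw),np.cos(yaw),0]);ez=np.array([0,0,1.])
dx=cx*np.cos(a)+ez*np.sin(a);dz=ez*np.cos(a)-cx*np.sin(a);R=np.c_[dx,cy,dz]
P0=w(p,(-hx,0,.05))
def hit(d,u,v,h,O=P0):
    e,g=ray(d,u,v);t=((O+h*dz-e)@dz)/(g@dz);return e+t*g
for n,lo,hi in [('top',(150,105,185),(345,305,0)),]:pass
def dialc(n,seed):
    g=cv2.imread(f'pics/{n}0.png');m=(g.max(2)<78).astype(np.uint8)
    return g,m
for n,q in [('top',(262,188)),('side',(262,190))]:
    g,m=dialc(n,q)
    k=np.zeros_like(m);cv2.circle(k,q,32,1,-1);m*=k
    cv2.imwrite(f'pics/m_{n}.png',cv2.resize(np.hstack([m*255]),None,fx=1,fy=1)[130:250,180:320].repeat(4,0).repeat(4,1))
    c=max(cv2.findContours(m,cv2.RETR_EXTERNAL,cv2.CHAIN_APPROX_NONE)[0],key=cv2.contourArea)
    e=cv2.fitEllipse(cv2.convexHull(c));print(n,e)
E
python3 fit.py; python3 -c "
import cv2
g=cv2.imread('pics/top0.png');print(g[200:206,235:275:4].max(2));g=cv2.imread('pics/side0.png');print(g[195:216:3,230:280:5].max(2))"
```

```text
[ 0.5087 -0.0343  2.144 ] [[-1.2718 -0.8127]
 [ 0.0097 -1.5224]
 [ 0.452  -0.5126]
 [-0.1131  0.3792]
 [ 0.0302 -0.9856]
 [ 0.5321 -1.2038]
 [-1.5926  0.4629]
 [-0.8006  0.9261]
 [ 0.5944  1.2028]]
top ((259.097900390625, 191.3233184814453), (49.21701431274414, 59.14485549926758), 134.79331970214844)
side ((261.769775390625, 190.62692260742188), (61.952823638916016, 63.52336883544922), 133.57106018066406)
[[ 79  67 106  58 118 108 131 128 129 109]
 [ 86  85  95  56 121  82 124 129 127  80]
 [ 90  83  68  58 115  64 101 121 112  59]
 [ 93  65  58  57  95  60  74  91  76  58]
 [ 92  60  60  58  73  59  59  60  55  56]
 [ 94  70  58  56  59  58  56  55  56  58]]
[[ 80  78  87  59  50 100  85  29  29 114]
 [ 78  77  53  52  53  57 108  97  92 114]
 [ 78  78  70  51  71  52  63  97 113  76]
 [ 79  79  77  51  53  51  50  51  49  53]
 [ 81  79  76  72  50  52  53  51  50  52]
 [ 80  76  76  75  65  51  51  52  52  51]
 [ 77  79  76  74  73  67  49  55  54  51]]
```

```bash
cat >> fit.py <<'E'
print('---')
C={}
for n,q,th in [('top',(260,192),74),('side',(261,195),66)]:
    g=cv2.imread(f'pics/{n}0.png');m=(g.max(2)<th).astype(np.uint8)
    k=np.zeros_like(m);cv2.circle(k,q,34,1,-1);m*=k
    m=cv2.morphologyEx(m,cv2.MORPH_OPEN,np.ones((2,2),np.uint8))
    cv2.imwrite(f'pics/m_{n}.png',(m*255)[130:250,180:320].repeat(4,0).repeat(4,1))
    c=np.vstack([x for x in cv2.findContours(m,cv2.RETR_EXTERNAL,cv2.CHAIN_APPROX_NONE)[0] if cv2.contourArea(x)>100])
    e=cv2.fitEllipse(cv2.convexHull(c));print(n,e);C[n]=e[0]
    X=hit(D[n],*e[0],.003);l=R.T@(X-P0);print('dial ctr in face',l, X)
E
python3 fit.py|sed -n '/---/,$p'; python3 -c "
import cv2,numpy as np
a=cv2.imread('pics/m_top.png');b=cv2.imread('pics/m_side.png');cv2.imwrite('pics/m.png',cv2.resize(np.hstack([a,b]),(800,343)))"
```

```text
---
top ((260.0606994628906, 192.3494415283203), (48.70289993286133, 58.50564193725586), 134.66494750976562)
dial ctr in face [ 0.1111 -0.0449  0.003 ] [ 0.5455 -0.0085  0.1048]
side ((263.75811767578125, 194.06533813476562), (43.9593505859375, 59.34011459350586), 119.71168518066406)
dial ctr in face [ 0.1034 -0.053   0.003 ] [ 0.556  -0.0099  0.1012]
```

View pics/m.png

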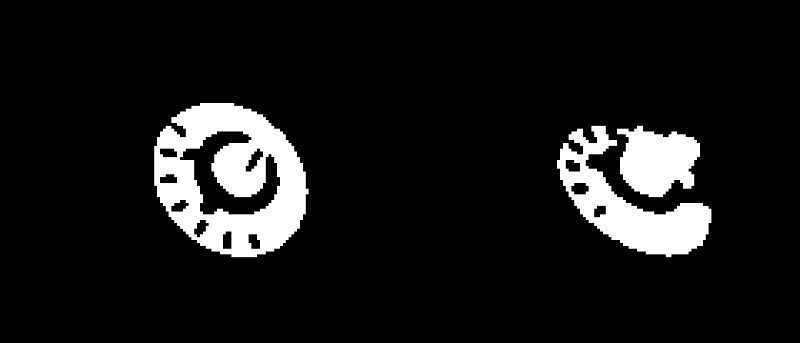

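```bash
cat > fit2.py <<'E'
from fit import *
print('===')
tt=[(-72,181,159),(-48,168,184),(-24,169,214),(0,182,245),(24,205,268),(48,236,283),(72,266,283)]
ss=[(72,268,213),(48,246,187),(24,236,160),(0,238,138),(-24,257,126),(-48,288,122)]
O=[]
for n,L,F in [('top',tt,T),('side',ss,S)]:
    g=cv2.imread(f'pics/{n}0.png').max(2).astype(float)
    for an,u,v in L:
        u,v=F(u,v);i,j=int(round(v)),int(round(u));r=3 if n=='top' else 2
        W=g[i-r:i+r+1,j-r:j+r+1];W=np.clip(W-np.percentile(W,40)-8,0,None)
        yy,xx=np.mgrid[i-r:i+r+1,j-r:j+r+1]
        O.append((n,an,(xx*W).sum()/W.sum(),(yy*W).sum()/W.sum(),u,v))
def fr(yaw):
    cx=np.array([np.cos(yaw),np.sin(yaw),0]);cy=np.array([-np.sin(yaw),np.cos(yaw),0])
    return np.c_[cx*np.cos(a)+ez*np.sin(a),cy,ez*np.cos(a)-cx*np.sin(a)]
def pts(p,r,an,h):
    an=np.deg2rad(an);return p[:3]+fr(p[3])@np.array([r*np.cos(an),r*np.sin(an),h])
def f2(p):
    e=[]
    for n,an,u,v,_,_ in O:e.append(proj(D[n],pts(p,p[4],an,.003))-[u,v])
    e.append((proj(D['top'],pts(p,0,0,.003))-np.array(C['top'])))
    return np.concatenate(e)
r2=least_squares(f2,[.55,-.01,.1,2.144,.056],loss='soft_l1',x_scale=[.01,.01,.01,.1,.01])
P=r2.x;print(P);print(f2(P).reshape(-1,2))
Rd=fr(P[3]);Od=P[:3]
# console-plane consistency
print('height residual vs console plane',(Od-P0)@dz,'in face',R.T@(Od-P0))
np.savez('dial.npz',R=Rd,O=Od)
E
python3 fit2.py|sed -n '/===/,$p'
```

```text
===
[ 0.5494 -0.0074  0.102   2.1404  0.0568]
[[ 0.3654  0.1438]
 [ 0.0336 -0.0323]
 [ 0.0023  0.074 ]
 [ 0.1525 -0.0641]
 [ 0.012   0.0489]
 [ 0.0292 -0.1104]
 [-0.0271  0.0682]
 [-0.4889  0.1867]
 [-0.0192 -0.0732]
 [-0.135   0.0086]
 [ 0.3162  0.2639]
 [-0.2231 -0.0561]
 [-0.4237 -0.2237]
 [-0.0096 -1.9489]]
height residual vs console plane 0.0010658007835330705 in face [ 0.1088 -0.0487  0.0011]
```

```bash
cat > ov.py <<'E'
from h import *
import sys,pickle
z=np.load('dial.npz');R,O=z['R'],z['O']
def L(r,an,h):
    an=np.deg2rad(an);return O+R@np.array([r*np.cos(an),r*np.sin(an),h])
def overlay(d,sz=70,out='pics/o.png',k=7,c=None):
    g=cv2.cvtColor(d['frame'],cv2.COLOR_RGB2BGR);c=proj(d,O) if c is None else c;x0,y0=int(c[0])-sz//2,int(c[1])-sz//2
    x0=max(x0,0);y0=max(y0,0)
    g=cv2.resize(g[y0:y0+sz,x0:x0+sz],None,fx=k,fy=k,interpolation=cv2.INTER_CUBIC)
    q=lambda p:tuple(int(round(v)) for v in (proj(d,p)-[x0,y0]+.5)*k)
    for r,h,col in [(.068,.003,(0,255,0)),(.035,.013,(0,255,255)),(.024,.022,(255,0,255))]:
        cv2.polylines(g,[np.array([q(L(r,t,h)) for t in range(0,360,5)])],True,col,1)
    for t in range(-72,73,24):cv2.circle(g,q(L(.057,t,.003)),3,(0,0,255),1)
    for h in (.003,.06):cv2.drawMarker(g,q(L(0,0,h)),(0,255,0) if h<.01 else (0,165,255),0,14)
    return g
E
python3 - <<'E'
from ov import *
D=pickle.load(open('d0.pkl','rb'))
cv2.imwrite('pics/ov0.png',cv2.resize(np.hstack([overlay(D['top']),overlay(D['side'])]),(800,400)))
E
```

```text
(no output)
```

View pics/ov0.png

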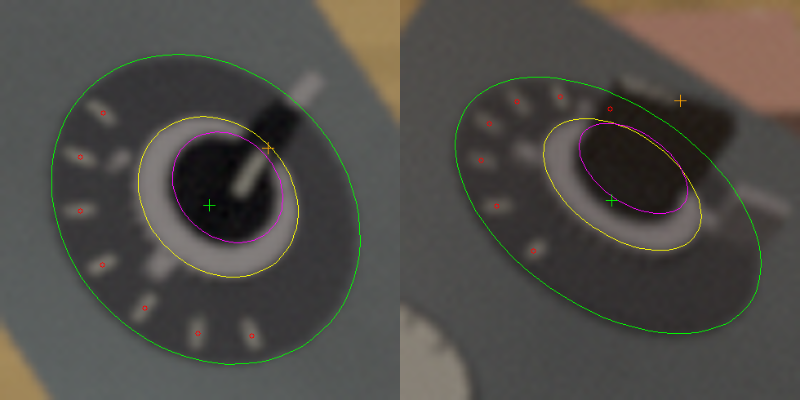

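Run:
```python
from ov import *
D=pickle.load(open('d0.pkl','rb'));d=D['top']
c=proj(d,O);x0,y0=int(c[0])-35,int(c[1])-35
def hit(u,v,h):
    e,g=ray(d,u,v);t=((O+h*R[:,2]-e)@R[:,2])/(g@R[:,2]);l=R.T@(e+t*g-O);return l*1e3,np.hypot(*l[:2]),np.degrees(np.arctan2(l[1],l[0]))
f=lambda x,y:(x/400*70+x0-.5,y/400*70+y0-.5)
print(hit(*f(238,194),.06),hit(*f(272,149),.06))
print('tab out',hit(*f(320,74),.031),'in',hit(*f(297,98),.031))
print(O,R)
for r,t,h in [(0,0,.05),(.02,72,.05),(.02,0,.05),(.054,200,.02),(.054,145,.02)]:print(r,t,h,L(r,t,h))
```

```text
(array([23.41642536, 10.23949431, 60.        ]), np.float64(0.025557312465276018), np.float64(23.618714355424096)) (array([-1.36146173,  1.3853012 , 60.        ]), np.float64(0.0019423278439255301), np.float64(134.5027357790753))
tab out (array([-62.70404161, -20.88182585,  31.        ]), np.float64(0.06608969272975579), np.float64(-161.58110654263746)) in (array([-46.19685223, -16.63646236,  31.        ]), np.float64(0.04910113069837395), np.float64(-160.1949801926741))
[ 0.54936742 -0.0073973   0.102024  ] [[-0.47616848 -0.84211746  0.25318327]
 [ 0.74354558 -0.53929416 -0.3953502 ]
 [ 0.46947156  0.          0.88294759]]
0 0 0.05 [ 0.56202659 -0.02716481  0.14617138]
0.02 72 0.05 [ 0.54306568 -0.03282743  0.14907287]
0.02 0 0.05 [ 0.55250322 -0.0122939   0.15556081]
0.054 200 0.02 [ 0.59414664 -0.04307406  0.09586036]
0.054 145 0.02 [ 0.54941101 -0.06489808  0.09891624]
```

```bash
cat > plan.py <<'E'
from ov import *
np.set_printoptions(precision=1,suppress=True)
# bar samples in bar frame (radial, tang, h)
B=[]
for r in np.linspace(-.026,.026,53):
    w=.0045 if r>.014 else .007
    for s in(-1,1):
        for h in np.linspace(.022,.06,39):B.append((r,s*w,h))
B=np.array(B)
def bar(th):
    c,s=np.cos(np.radians(th)),np.sin(np.radians(th))
    return (O+(B@np.array([[c,s,0],[-s,c,0],[0,0,1]]))@R.T)
def axes(th):
    t=np.radians(th);e=R@np.array([np.cos(t),np.sin(t),0]);e[2]=0;
    x=e/np.linalg.norm(e);z=np.array([0,0,-1.]);return np.c_[x,np.cross(z,x),z]
def contact(th,c,A,opening,tipz):
    """c: tool centre xy(z=tipz). returns slack to (+y pad, -y pad) from bar faces"""
    l=(bar(th)-np.r_[c[:2],tipz])@A
    m=(abs(l[:,0])<.011)&(l[:,2]<0)
    y=l[m,1];return (opening/2-y.max())*1e3,(y.min()+opening/2)*1e3
def tips(c,A,opening,tipz):
    o=[]
    for s in(-1,1):
        for y in(opening/2,opening/2+.0145):
            for x in(-.011,.011):
                o.append(R.T@(np.r_[c[:2],tipz]+A@np.array([x,s*y,0])-O))
    return np.array(o)*1e3
E
python3 - <<'E'
from plan import *
op=.036
for th in (24,48,72,76,60,36,12,0,-4):
    A=axes(th)
    c=L(.015,th,.042);tz=c[2]
    print(th,'yaw',np.degrees(np.arctan2(A[1,0],A[0,0])),'c',c*1e3,'y+ yaw',np.degrees(np.arctan2(A[1,1],A[0,1])),'slack+,-',contact(th,c,A,op,tz))
    print(tips(c,A,op,tz).round(0).tolist()) if th in(24,72,0) else 0
E
```

```text
24 yaw 149.3952495101092 c [548.3 -17.1 145.5] y+ yaw 59.3952495101092 slack+,- (np.float64(11.158170795505297), np.float64(7.353348677231062))
[[-2.0, 17.0, 50.0], [15.0, 27.0, 41.0], [-8.0, 30.0, 53.0], [9.0, 40.0, 44.0], [12.0, -15.0, 43.0], [30.0, -5.0, 34.0], [18.0, -28.0, 40.0], [35.0, -18.0, 31.0]]
48 yaw 174.15056595856868 c [545.8 -22.6 143.8] y+ yaw 84.15056595856868 slack+,- (np.float64(10.754826611719091), np.float64(4.875009164570708))
72 yaw -163.37189867025208 c [545.8 -28.2 141.3] y+ yaw 106.62810132974793 slack+,- (np.float64(10.399476714467605), np.float64(3.6304554146772747))
[[-13.0, 9.0, 52.0], [-8.0, 30.0, 49.0], [-26.0, 13.0, 58.0], [-20.0, 34.0, 55.0], [17.0, -1.0, 35.0], [23.0, 20.0, 32.0], [30.0, -5.0, 29.0], [35.0, 16.0, 26.0]]
76 yaw -159.7796620846692 c [546.  -29.2 140.8] y+ yaw 110.22033791533079 slack+,- (np.float64(10.403634859517632), np.float64(3.5262400453595197))
60 yaw -174.37552222187037 c [545.5 -25.4 142.6] y+ yaw 95.62447777812963 slack+,- (np.float64(10.805189582775979), np.float64(4.113016193695225))
36 yaw 162.0852101912306 c [546.8 -19.7 144.8] y+ yaw 72.0852101912306 slack+,- (np.float64(11.02039713506926), np.float64(5.949264554025696))
12 yaw 136.17115792821448 c [550.4 -14.8 146. ] y+ yaw 46.17115792821446 slack+,- (np.float64(11.15226460951485), np.float64(9.064559255889442))
0 yaw 122.63560185573218 c [552.9 -12.8 146.1] y+ yaw 32.63560185573217 slack+,- (np.float64(10.999999999999947), np.float64(10.99999999999996))
[[5.0, 18.0, 47.0], [25.0, 18.0, 37.0], [5.0, 33.0, 47.0], [25.0, 32.0, 37.0], [5.0, -18.0, 47.0], [25.0, -18.0, 37.0], [5.0, -32.0, 47.0], [25.0, -33.0, 37.0]]
-4 yaw 118.10739869622643 c [553.8 -12.3 146.1] y+ yaw 28.10739869622641 slack+,- (np.float64(10.337645516509976), np.float64(11.041874610843024))
```

Request:
step_arm:
  moves:
    - [[-1,-0.85,0],0,0.15]
    - [[-1,-0.85,0],0,0.15]
    - [[-1,-0.85,0],0,0.15]
    - [[-1,-0.85,0],0,0.15]
    - [[-1,-0.85,0],0,0.15]
    - [[-1,-0.85,0],0,0.15]
    - [[-1,-0.85,0],0,0.15]
    - [[-1,-0.85,0],0,0.15]
    - [[-1,-0.85,0],0,0.15]
    - [[-1,-0.85,0],0,0.15]
  force: 30

```text
t: 1.4
tool_pos: [0.3804, 0.2959, 0.2312]
tcp_rot: [[-0.935, 0.355, -0.0], [0.355, 0.935, -0.0], [0.0, -0.0, -1.0]]
wrist_force: [-0.4, -0.3, 0.3]
opening: 0.0362
```

Request:
step_arm:
  moves:
    - [[-1,-0.85,0],0,0.15]
    - [[-1,-0.85,0],0,0.15]
    - [[-1,-0.85,0],0,0.15]
    - [[-1,-0.85,0],0,0.15]
    - [[-1,-0.85,0],0,0.15]
    - [[-1,-0.85,0],0,0.15]
    - [[-1,-0.85,0],0,0.15]
    - [[-1,-0.85,0],0,0.15]
    - [[-0.9,-0.85,0],0.98,0.15]
    - [[0,0,0],0.98,0.15]

```text
t: 2.65
tool_pos: [0.5211, 0.0374, 0.2311]
tcp_rot: [[-0.858, 0.513, 0.0], [0.513, 0.858, -0.0], [-0.0, -0.0, -1.0]]
wrist_force: [0.0, 0.3, -0.2]
opening: 0.036
```

```bash
cat >> plan.py <<'E'
def rows(poses):
    """poses list of (x,y,z,yawdeg): from commanded current; prints rows in tool units"""
    o=[]
    for p,q in zip(poses[:-1],poses[1:]):
        y=np.radians(p[3]);X=np.array([np.cos(y),np.sin(y),0]);Y=np.array([np.sin(y),-np.cos(y),0])
        d=np.array(q[:3])-np.array(p[:3]);t=-((q[3]-p[3]+180)%360-180)
        o.append([round(d@X/.025,2),round(d@Y/.025,2),round(-d[2]/.025,2),round(t/5,2)])
    return o
def now():
    o=get_obs();r=o['tcp_rot'];return (*o['tool_pos'],np.degrees(np.arctan2(r[1,0],r[0,0]))),o
def pusher(th,side,op,tz,r=.015,over=0):
    A=axes(th);c=L(r,th,.04);c[2]=tz
    sp,sm=contact(th,c,A,op,tz)
    c=c+A[:,1]*(-(sp+over) if side>0 else (sm+over))*1e-3
    return (*c,np.degrees(np.arctan2(A[1,0],A[0,0])))
E
python3 - <<'E'
from plan import *
d=snap('wrist','w1.png');d2=snap('top','t2.png')
p,o=now();print(np.array(p))
c=L(.015,24,.04)
print(rows([p,(c[0],c[1],.2311,149.4)]))
cv2.imwrite('pics/ov1.png',cv2.resize(overlay(d,sz=380,k=2,c=(256,190)),(700,700))[:600])
E
```

```text
[  0.5   0.    0.2 149.3]
[[np.float64(-2.07), np.float64(-1.33), np.float64(-0.0), np.float64(-0.02)]]
```

View pics/ov1.png

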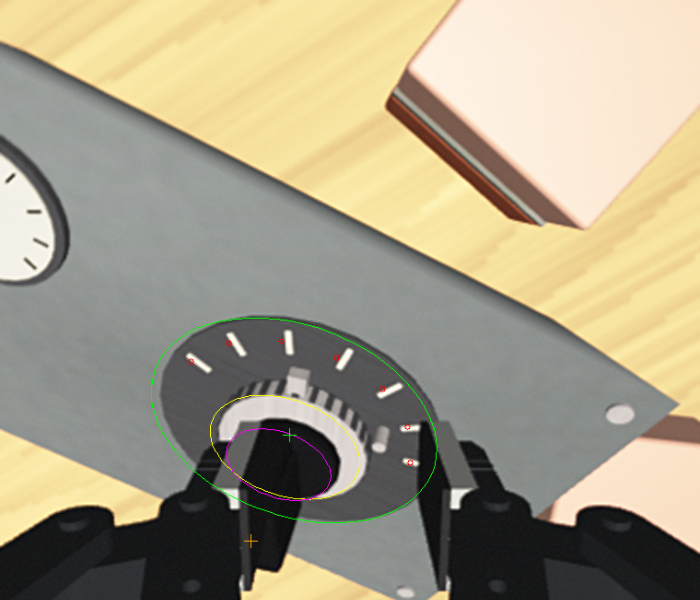

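```bash
cat > fit3.py <<'E'
from fit2 import *
from ov import overlay
print('###')
d=get_image('wrist');D['wrist']=d
g=cv2.cvtColor(d['frame'],cv2.COLOR_RGB2BGR).max(2).astype(float)
# tick positions in displayed overlay (scale 700/760 of x2 crop)
c0=(256-190,190-190)
for an,u,v in [(72,198,363),(48,236,344),(24,288,342),(0,344,358),(-24,390,390),(-48,412,428)]:
    u,v=u*760/700/2+c0[0]-.5,v*760/700/2+c0[1]-.5
    i,j=int(round(v)),int(round(u));r=7
    W=g[i-r:i+r+1,j-r:j+r+1];W=np.clip(W-(W.min()+W.max())/2,0,None)
    yy,xx=np.mgrid[i-r:i+r+1,j-r:j+r+1]
    O.append(('wrist',an,(xx*W).sum()/W.sum(),(yy*W).sum()/W.sum(),u,v))
    print(an,O[-1][2:])
wt={'top':1.0/434,'side':.85/411,'wrist':.27/337}
def f3(p,ns):return np.concatenate([(proj(D[n],pts(p,p[4],an,.003))-[u,v])*wt[n]*1e3 for n,an,u,v,_,_ in O if n in ns])
for ns in [('top','side'),('top','wrist'),('side','wrist'),('top','side','wrist')]:
    r3=least_squares(f3,P,args=(ns,),x_scale=[.01,.01,.01,.1,.01],loss='soft_l1')
    print(ns,r3.x,'rms mm',np.sqrt(np.mean(r3.fun**2)))
print(f3(r3.x,ns).reshape(-1,2)[-6:])
np.savez('dial.npz',R=fr(r3.x[3]),O=r3.x[:3])
E
python3 fit3.py|sed -n '/###/,$p'
```

```text
###
72 (np.float64(172.6267390566678), np.float64(198.34899898201562), 172.98571428571427, 196.55714285714285)
48 (np.float64(192.71255326122582), np.float64(188.06096361848574), 193.61428571428573, 186.24285714285713)
24 (np.float64(221.3235294117647), np.float64(186.99594320486815), 221.84285714285716, 185.15714285714284)
0 (np.float64(251.60229031259672), np.float64(196.40575673166202), 252.24285714285713, 193.84285714285716)
-24 (np.float64(276.2230505442075), np.float64(213.3892947666617), 277.2142857142857, 211.21428571428572)
-48 (np.float64(287.5816784112748), np.float64(233.8334401024984), 289.15714285714284, 231.84285714285716)
('top', 'side') [ 0.5497 -0.0073  0.1019  2.1434  0.0569] rms mm 0.3764542695648505
('top', 'wrist') [ 0.5511 -0.0067  0.0987  2.1426  0.0568] rms mm 1.0934672719593743
('side', 'wrist') [ 0.5519 -0.0056  0.1001  2.1378  0.057 ] rms mm 0.4682127951314433
('top', 'side', 'wrist') [ 0.5505 -0.0066  0.1012  2.1406  0.0567] rms mm 0.9716174508508433
[[-1.8216 -0.6667]
 [-1.6777 -0.3486]
 [-1.9635 -0.1816]
 [-2.2172 -0.4446]
 [-2.4045 -0.5395]
 [-0.643  -0.6616]]
```

Run:
```python
from plan import *
np.set_printoptions(precision=4,suppress=True)
p,o=now();print(np.array(p))
op=.036;tz=.137
c=L(.015,24,.04);A=axes(24);y0=np.degrees(np.arctan2(A[1,0],A[0,0]))
print(contact(24,np.r_[c[:2],tz],A,op,tz))
pz=[p,(c[0],c[1],p[2],y0),(c[0],c[1],.134,y0)]
print(rows(pz))
seq=[pz[-1]]
for th in (24,30,36,42,48,54,60,66,72,76):
    q=pusher(th,1,op,tz);seq.append((q[0],q[1],.134,q[3]))
for r,s in zip(rows(seq),seq[1:]):print(r,np.array(s))
print(tips(np.array(seq[-1][:3]),axes(76),op,tz))
```

```text
[  0.5201   0.0391   0.2311 149.4715]
(np.float64(9.678517749509806), np.float64(6.93059066408948))
[[np.float64(-2.1), np.float64(-1.29), np.float64(-0.0), np.float64(0.01)], [np.float64(0.0), np.float64(0.0), np.float64(3.88), np.float64(-0.0)]]
[np.float64(-0.0), np.float64(-0.39), np.float64(-0.0), np.float64(-0.0)] [  0.544   -0.0238   0.134  149.407 ]
[np.float64(-0.04), np.float64(-0.05), np.float64(-0.0), np.float64(-1.28)] [  0.5443  -0.0254   0.134  155.8276]
[np.float64(-0.04), np.float64(-0.05), np.float64(-0.0), np.float64(-1.25)] [  0.5446  -0.0269   0.134  162.0969]
[np.float64(-0.03), np.float64(-0.05), np.float64(-0.0), np.float64(-1.22)] [  0.545   -0.0284   0.134  168.2082]
[np.float64(-0.03), np.float64(-0.07), np.float64(-0.0), np.float64(-1.19)] [  0.5455  -0.0302   0.134  174.1623]
[np.float64(-0.03), np.float64(-0.05), np.float64(-0.0), np.float64(-1.16)] [  0.5462  -0.0316   0.134  179.9672]
[np.float64(-0.03), np.float64(-0.05), np.float64(-0.0), np.float64(-1.13)] [   0.547    -0.0329    0.134  -174.3638]
[np.float64(-0.03), np.float64(-0.07), np.float64(-0.0), np.float64(-1.11)] [   0.548    -0.0346    0.134  -168.8131]
[np.float64(-0.03), np.float64(-0.05), np.float64(-0.0), np.float64(-1.09)] [   0.5491   -0.0357    0.134  -163.3602]
[np.float64(-0.02), np.float64(-0.05), np.float64(-0.0), np.float64(-0.72)] [   0.5501   -0.0369    0.134  -159.7679]
[[-23.1135   9.8198  52.8751]
 [-18.9373  31.3053  50.6546]
 [-35.6169  12.9372  59.5233]
 [-31.4406  34.4227  57.3027]
 [  7.9293   2.0799  36.3694]
 [ 12.1055  23.5654  34.1488]
 [ 20.4326  -1.0375  29.7212]
 [ 24.6089  20.448   27.5007]]
```

Request:
step_arm:
  moves:
    - [[-0.7,-0.43,0],0,0.15]
    - [[-0.7,-0.43,0],0,0.15]
    - [[-0.7,-0.43,0],0,0.15]
    - [[0,0,0.9],0,0.15]
    - [[0,0,0.9],0,0.15]
    - [[0,0,0.9],0,0.15]
    - [[0,0,0.6],0,0.15]
    - [[0,0,0.6],0,0.15]
    - [[0,0,0],0,0.15]

```text
t: 3.92
tool_pos: [0.5487, -0.0155, 0.133]
tcp_rot: [[-0.861, 0.509, -0.001], [0.509, 0.861, 0.0], [0.001, -0.001, -1.0]]
wrist_force: [0.5, -0.3, -0.2]
opening: 0.0362
```

Run:
```python
from plan import *
np.set_printoptions(precision=4,suppress=True)
p,o=now();print(np.array(p),o['wrist_force'],o['opening'],o['t'])
d=snap('side','s2.png');d2=snap('wrist','w2.png')
cv2.imwrite('pics/v2.png',np.hstack([cv2.resize(cv2.imread('pics/s2.png')[130:250,200:340],(400,343)),cv2.resize(cv2.imread('pics/w2.png')[84:],(400,234)).copy() if 0 else cv2.copyMakeBorder(cv2.resize(cv2.imread('pics/w2.png'),(400,300)),0,43,0,0,cv2.BORDER_CONSTANT)]))
```

```text
[  0.5487  -0.0155   0.133  149.4098] [ 0.4995 -0.3086 -0.2225] 0.03616489942959444 3.925
```

View pics/v2.png

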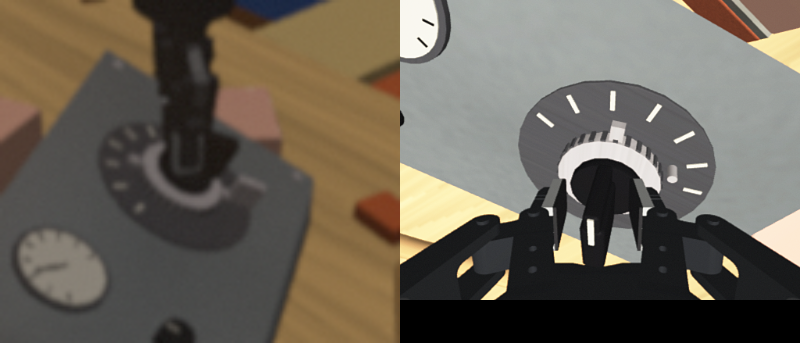

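Request:
step_arm:
  moves:
    - [[0,-0.39,0],0,0.15]
    - [[-0.03,-0.05,0],-0.93,0.15]
    - [[-0.03,-0.05,0],-0.93,0.15]
    - [[-0.03,-0.05,0],-0.93,0.15]
    - [[-0.03,-0.05,0],-0.93,0.15]
    - [[-0.03,-0.05,0],-0.93,0.15]
    - [[-0.03,-0.05,0],-0.93,0.15]

```text
t: 4.9
tool_pos: [0.5462, -0.0324, 0.1345]
tcp_rot: [[-0.999, 0.044, 0.002], [0.044, 0.999, 0.0], [-0.002, 0.0, -1.0]]
wrist_force: [0.3, 1.8, 0.3]
opening: 0.0362
```

Request:
step_arm:
  moves:
    - [[-0.03,-0.05,0],-0.93,0.15]
    - [[-0.03,-0.05,0],-0.93,0.15]
    - [[-0.03,-0.05,0],-0.93,0.15]

```text
t: 5.28
tool_pos: [0.5485, -0.036, 0.1345]
tcp_rot: [[-0.98, -0.198, 0.001], [-0.198, 0.98, 0.0], [-0.001, 0.0, -1.0]]
wrist_force: [3.0, 6.1, 0.3]
opening: 0.036
```

Run:
```python
from plan import *
np.set_printoptions(precision=4,suppress=True)
p,o=now();print(np.array(p),o['wrist_force'],o['ft_torque'],o['opening'],o['t'])
snap('wrist','w3.png');snap('top','t3.png')
cv2.imwrite('pics/v3.png',np.hstack([cv2.resize(cv2.imread('pics/w3.png'),(460,345)),cv2.resize(cv2.imread('pics/t3.png')[150:240,215:304],(340,345))]))
```

```text
[   0.5485   -0.036     0.1345 -168.5944] [2.9515 6.0712 0.3362] [ 1.0581 -0.3506 -0.0628] 0.03600817206311914 5.275
```

View pics/v3.png

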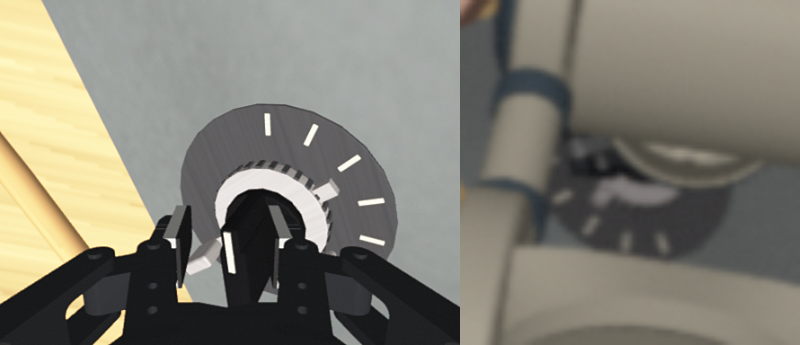

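Request:
step_arm:
  moves:
    - [[-0.03,-0.05,0],-0.93,0.15]
    - [[-0.03,-0.05,0],-0.6,0.15]
    - [[0,-0.04,0],0,0.15]

```text
t: 5.75
tool_pos: [0.5506, -0.0374, 0.1344]
tcp_rot: [[-0.946, -0.324, 0.001], [-0.324, 0.946, 0.003], [-0.002, 0.002, -1.0]]
wrist_force: [2.8, 22.2, 1.9]
opening: 0.0366
```

Run:
```python
from plan import *
np.set_printoptions(precision=4,suppress=True)
p,o=now();print(np.array(p),o['wrist_force'],o['ft_torque'],o['opening'],o['t'])
d=snap('wrist','w4.png')
cv2.imwrite('pics/v4.png',cv2.resize(overlay(d,sz=380,k=2,c=(256,190)),(600,600)))
```

```text
[   0.5506   -0.0374    0.1344 -161.0663] [ 2.8302 22.1756  1.8875] [ 4.0041 -0.3279 -0.0987] 0.036631718274732904 5.75
```

View pics/v4.png

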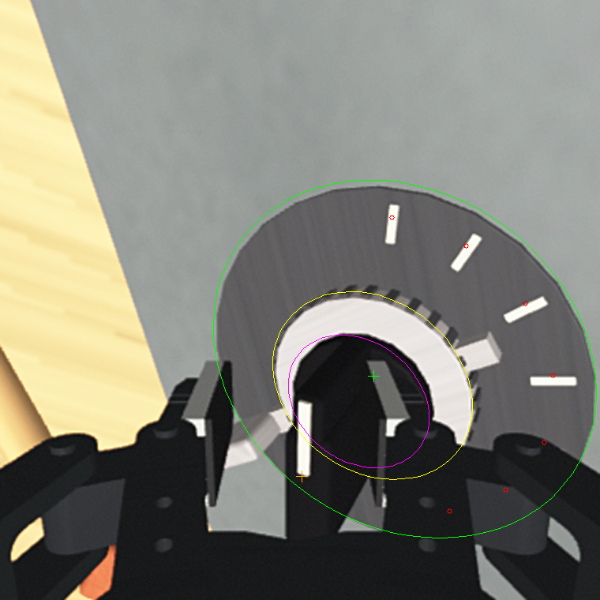

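Request:
step_arm:
  moves:
    - [[0,0.3,0],0,0.15]
    - [[0,0,0],0,0.15]

```text
t: 6.05
tool_pos: [0.548, -0.0319, 0.1342]
tcp_rot: [[-0.946, -0.325, 0.0], [-0.325, 0.946, -0.0], [-0.0, -0.0, -1.0]]
wrist_force: [-1.0, 0.1, -0.7]
opening: 0.036
```

```bash
cat > ang.py <<'E'
from plan import *
def angle(d,p1,p2):
    o=[]
    for u,v in(p1,p2):
        e,g=ray(d,u,v);t=((O+.06*R[:,2]-e)@R[:,2])/(g@R[:,2]);o.append(R.T@(e+t*g-O))
    l=o[1]-o[0];return np.degrees(np.arctan2(l[1],l[0])),o
def wline(d,box):
    g=d['frame'].min(2);x0,y0,x1,y1=box;m=(g[y0:y1,x0:x1]>170).astype(np.uint8)
    n,lab,st,ce=cv2.connectedComponentsWithStats(m)
    out=[]
    for i in range(1,n):
        if st[i,4]<20:continue
        yy,xx=np.nonzero(lab==i);pt=np.c_[xx+x0,yy+y0].astype(np.float32)
        (c,s,a)=cv2.minAreaRect(pt);vx,vy,cx,cy=cv2.fitLine(pt,cv2.DIST_L2,0,.01,.01).ravel();L_=max(s)/2
        out.append((st[i,4],(cx-vx*L_,cy-vy*L_),(cx+vx*L_,cy+vy*L_)))
    return out
E
python3 - <<'E'
from ang import *
np.set_printoptions(precision=4,suppress=True)
p,o=now();print(np.array(p),o['wrist_force'],o['t'])
d=snap('wrist','w5.png')
for w in wline(d,(220,240,300,330)):print(w,angle(d,w[2],w[1]))
seq=[p];op=.036;tz=.137
for th in (72,66,60,54,48,42,36,30,24,18,12,6,2,0):
    q=pusher(th,-1,op,tz);seq.append((q[0],q[1],p[2],q[3]))
for r,s in zip(rows(seq),seq[1:]):print(r,np.array(s))
print(tips(np.array(seq[1][:3]),axes(72),op,tz))
E
```

```text
[   0.548    -0.0319    0.1342 -161.0622] [-1.0384  0.124  -0.7457] 6.05
(np.int32(200), (np.float32(232.46945), np.float32(271.1736)), (np.float32(236.05054), np.float32(237.70639))) (np.float64(-112.62013598851316), [array([0.0064, 0.03  , 0.06  ]), array([0.0001, 0.015 , 0.06  ])])
(np.int32(331), (np.float32(242.98044), np.float32(301.90027)), (np.float32(243.88965), np.float32(256.90942))) (np.float64(-107.25042346844174), [array([0.0075, 0.0217, 0.06  ]), array([0.0009, 0.0006, 0.06  ])])
(np.int32(86), (np.float32(287.1304), np.float32(299.79648)), (np.float32(298.68356), np.float32(303.04074))) (np.float64(168.09760040538788), [array([0.0262, 0.0028, 0.06  ]), array([0.0217, 0.0037, 0.06  ])])
[np.float64(-0.01), np.float64(0.33), np.float64(-0.0), np.float64(0.46)] [   0.5456   -0.024     0.1342 -163.3602]
[np.float64(-0.02), np.float64(0.06), np.float64(-0.0), np.float64(1.09)] [   0.5456   -0.0223    0.1342 -168.8131]
[np.float64(-0.02), np.float64(0.07), np.float64(-0.0), np.float64(1.11)] [   0.5458   -0.0205    0.1342 -174.3638]
[np.float64(-0.02), np.float64(0.07), np.
[... 727 characters left out ...]
1342 142.8507]
[np.float64(-0.05), np.float64(0.1), np.float64(-0.0), np.float64(1.33)] [  0.5571  -0.0068   0.1342 136.1829]
[np.float64(-0.05), np.float64(0.1), np.float64(-0.0), np.float64(1.35)] [  0.5598  -0.0058   0.1342 129.4358]
[np.float64(-0.04), np.float64(0.07), np.float64(-0.0), np.float64(0.9)] [  0.5618  -0.0054   0.1342 124.9122]
[np.float64(-0.02), np.float64(0.03), np.float64(-0.0), np.float64(0.45)] [  0.5627  -0.0053   0.1342 122.6473]
[[-11.7836   7.9038  46.8509]
 [ -6.427   29.0508  44.0027]
 [-24.0899  11.9024  53.3943]
 [-18.7333  33.0494  50.5461]
 [ 18.77    -2.0236  30.6053]
 [ 24.1267  19.1233  27.7571]
 [ 31.0763  -6.0222  24.0619]
 [ 36.433   15.1248  21.2137]]
```

View pics/w5.png

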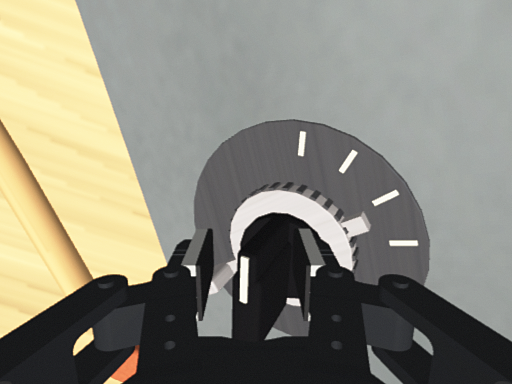

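Request:
step_arm:
  moves:
    - [[-0.01,0.33,0],0.46,0.15]
    - [[-0.01,0.033,0],0.55,0.15]
    - [[-0.01,0.033,0],0.55,0.15]
    - [[-0.01,0.033,0],0.55,0.15]
    - [[-0.01,0.033,0],0.55,0.15]
    - [[-0.012,0.037,0],0.57,0.15]
    - [[-0.012,0.037,0],0.57,0.15]
    - [[-0.012,0.037,0],0.57,0.15]
    - [[-0.012,0.037,0],0.57,0.15]

```text
t: 7.22
tool_pos: [0.5475, -0.0174, 0.1341]
tcp_rot: [[-0.995, 0.103, 0.001], [0.103, 0.995, -0.001], [-0.001, -0.0, -1.0]]
wrist_force: [-0.5, -0.8, -0.0]
opening: 0.0359
```

Request:
step_arm:
  moves:
    - [[-0.015,0.04,0],0.6,0.15]
    - [[-0.015,0.04,0],0.6,0.15]
    - [[-0.015,0.04,0],0.6,0.15]
    - [[-0.015,0.04,0],0.6,0.15]
    - [[-0.02,0.045,0],0.63,0.15]
    - [[-0.02,0.045,0],0.63,0.15]
    - [[-0.02,0.045,0],0.63,0.15]
    - [[-0.02,0.045,0],0.63,0.15]

```text
t: 8.22
tool_pos: [0.553, -0.0103, 0.134]
tcp_rot: [[-0.862, 0.508, 0.0], [0.508, 0.862, -0.0], [-0.001, -0.0, -1.0]]
wrist_force: [-0.4, 0.3, -0.7]
opening: 0.0366
```

Run:
```python
from ang import *
np.set_printoptions(precision=4,suppress=True)
p,o=now();print(np.array(p),o['wrist_force'],o['ft_torque'],o['t'])
d=snap('wrist','w6.png')
for w in wline(d,(200,240,310,330)):print(w,angle(d,w[2],w[1]))
```

```text
[  0.553   -0.0103   0.134  149.4974] [-0.4209  0.2963 -0.6604] [0.037  0.0222 0.0135] 8.225
(np.int32(61), (np.float32(277.53897), np.float32(271.65158)), (np.float32(294.39548), np.float32(264.3812))) (np.float64(160.27001212824004), [array([ 0.0475, -0.0074,  0.06  ]), array([ 0.0402, -0.0048,  0.06  ])])
(np.int32(264), (np.float32(217.09605), np.float32(276.19824)), (np.float32(228.53273), np.float32(311.2563))) (np.float64(31.874143034550286), [array([ 0.0026, -0.001 ,  0.06  ]), array([0.0227, 0.0115, 0.06  ])])
(np.int32(399), (np.float32(210.22476), np.float32(332.47095)), (np.float32(211.06345), np.float32(305.48395))) (np.float64(-161.6874429371703), [array([0.0012, 0.0065, 0.06  ]), array([-0.0218, -0.0012,  0.06  ])])
(np.int32(75), (np.float32(254.39719), np.float32(325.12683)), (np.float32(271.04282), np.float32(328.57983))) (np.float64(113.96535444647749), [array([ 0.0035, -0.0204,  0.06  ]), array([ 0.0006, -0.0139,  0.06  ])])
```

View pics/w6.png

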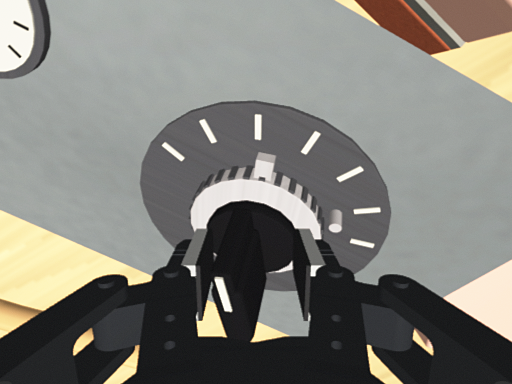

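Request:
step_arm:
  moves:
    - [[-0.022,0.05,0],0.66,0.15]
    - [[-0.022,0.05,0],0.66,0.15]
    - [[-0.022,0.05,0],0.66,0.15]
    - [[-0.022,0.05,0],0.66,0.15]
    - [[-0.025,0.05,0],0.67,0.15]
    - [[-0.025,0.05,0],0.67,0.15]
    - [[-0.04,0.07,0],0.9,0.15]

```text
t: 9.15
tool_pos: [0.562, -0.0062, 0.1339]
tcp_rot: [[-0.575, 0.818, -0.0], [0.818, 0.575, -0.0], [-0.0, -0.0, -1.0]]
wrist_force: [-0.1, -0.1, -0.4]
opening: 0.0363
```

Run:
```python
from ang import *
np.set_printoptions(precision=4,suppress=True)
p,o=now();print(np.array(p),o['wrist_force'],o['ft_torque'],o['t'])
d=snap('wrist','w7.png')
for w in wline(d,(200,240,310,330)):print(w,angle(d,w[2],w[1]))
```

```text
[  0.562   -0.0062   0.1339 125.1271] [-0.0555 -0.1158 -0.4357] [-0.0237  0.0273  0.0208] 9.15
(np.int32(202), (np.float32(271.19794), np.float32(260.09244)), (np.float32(294.60406), np.float32(237.6006))) (np.float64(152.8630302142951), [array([ 0.0533, -0.0231,  0.06  ]), array([ 0.0409, -0.0167,  0.06  ])])
(np.int32(1623), (np.float32(251.95865), np.float32(285.09808)), (np.float32(294.64395), np.float32(334.11816))) (np.float64(27.3692909944457), [array([-0.0152, -0.0315,  0.06  ]), array([ 0.0247, -0.0108,  0.06  ])])
(np.int32(257), (np.float32(217.9708), np.float32(281.09897)), (np.float32(228.90857), np.float32(312.44968))) (np.float64(8.980319039815651), [array([ 0.0029, -0.0021,  0.06  ]), array([0.0266, 0.0016, 0.06  ])])
(np.int32(30), (np.float32(292.22955), np.float32(294.85684)), (np.float32(298.97046), np.float32(303.94315))) (np.float64(27.200520310123707), [array([ 0.0121, -0.0299,  0.06  ]), array([ 0.0188, -0.0264,  0.06  ])])
(np.int32(346), (np.float32(209.45573), np.float32(307.0755)), (np.float32(210.2379), np.float32(332.06323))) (np.float64(-1.992373142018903), [array([-0.0162,  0.0065,  0.06  ]), array([0.0069, 0.0057, 0.06  ])])
```

View pics/w7.png

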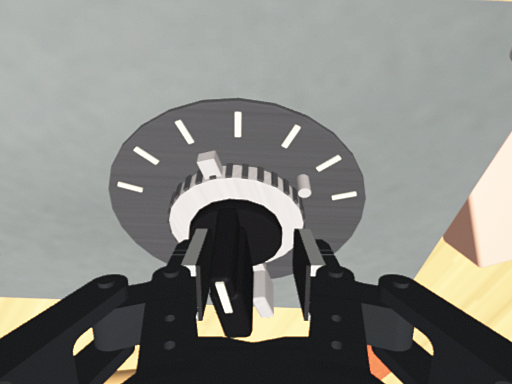

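Request:
step_arm:
  moves:
    - [[0,-0.25,0],0,0.15]
    - [[0,0,-0.9],0,0.15]
    - [[0,0,-0.9],0,0.15]
    - [[0,0,-0.9],0,0.15]
    - [[0,0,-0.3],0,0.15]
    - [[0,0,0],0,0.15]

```text
t: 9.95
tool_pos: [0.557, -0.0094, 0.2087]
tcp_rot: [[-0.577, 0.817, 0.0], [0.817, 0.577, -0.0], [-0.0, 0.0, -1.0]]
wrist_force: [0.2, -0.7, -0.2]
opening: 0.0363
```

Run:
```python
from ang import *
np.set_printoptions(precision=4,suppress=True)
p,o=now();print(np.array(p),o['wrist_force'],o['t'])
d=snap('wrist','w8.png')
for w in wline(d,(200,200,310,330)):print(w,angle(d,w[2],w[1]))
```

```text
[  0.557   -0.0094   0.2087 125.2629] [ 0.1853 -0.7117 -0.224 ] 9.95
(np.int32(143), (np.float32(204.62561), np.float32(197.57112)), (np.float32(231.48627), np.float32(218.6107))) (np.float64(41.90860758634427), [array([0.0218, 0.0072, 0.06  ]), array([0.0383, 0.022 , 0.06  ])])
(np.int32(235), (np.float32(259.93854), np.float32(225.023)), (np.float32(291.85718), np.float32(198.78978))) (np.float64(144.73550527543054), [array([ 0.0402, -0.0262,  0.06  ]), array([ 0.0171, -0.0098,  0.06  ])])
(np.int32(130), (np.float32(246.854), np.float32(238.47194)), (np.float32(247.54599), np.float32(214.48192))) (np.float64(-179.42601818475876), [array([ 0.0259, -0.0021,  0.06  ]), array([ 0.0038, -0.0023,  0.06  ])])
(np.int32(193), (np.float32(262.6113), np.float32(242.0553)), (np.float32(271.48196), np.float32(260.15195))) (np.float64(20.408406815407734), [array([-0.0182, -0.0195,  0.06  ]), array([ 0.0009, -0.0124,  0.06  ])])
(np.int32(46), (np.float32(215.00856), np.float32(267.93024)), (np.float32(219.29579), np.float32(258.89587))) (np.float64(163.2976746777602), [array([-0.0192,  0.0155,
[... 434 characters left out ...]
4,  0.06  ]), array([-0.1029,  0.0048,  0.06  ])])
(np.int32(437), (np.float32(275.92307), np.float32(314.35403)), (np.float32(297.40414), np.float32(280.63455))) (np.float64(168.14711047543693), [array([-0.0421, -0.04  ,  0.06  ]), array([-0.0941, -0.0291,  0.06  ])])
(np.int32(34), (np.float32(208.14165), np.float32(296.86893)), (np.float32(216.62306), np.float32(284.1899))) (np.float64(159.15635176371634), [array([-0.0511,  0.0184,  0.06  ]), array([-0.07  ,  0.0255,  0.06  ])])
(np.int32(55), (np.float32(275.0741), np.float32(328.97318)), (np.float32(300.01678), np.float32(327.28134))) (np.float64(103.51657198173979), [array([-0.116, -0.052,  0.06 ]), array([-0.1212, -0.0307,  0.06  ])])
```

View pics/w8.png

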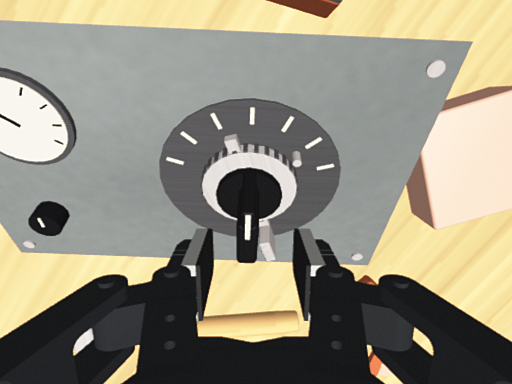

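```bash
cat > tab.py <<'E'
from ang import *
np.set_printoptions(precision=4,suppress=True)
F=np.array([(r,s,h) for r in np.linspace(.042,.066,25) for s in(-.0045,.0045) for h in np.linspace(.007,.031,25)])
def fin(ph):
    c,s=np.cos(np.radians(ph)),np.sin(np.radians(ph))
    return O+(F@np.array([[c,s,0],[-s,c,0],[0,0,1]]))@R.T
def tpose(ph,rc=.066,h=.02,hw=.0145):
    A=axes(ph);A=np.c_[-A[:,0],-A[:,1],A[:,2]]
    c=L(rc,ph,h);l=(fin(ph)-c)@A;m=(abs(l[:,0])<.011)&(l[:,2]<0)
    y=l[m,1].max();c=c+A[:,1]*(y+hw);return c,A,m.sum()
def clear(c,A):
    l=(bar(0)-c)@A;m=(abs(l[:,1])<.02)&(l[:,2]<0)
    return (l[m,0].min()-.011)*1e3 if m.any() else 99
def tipc(c,A):
    return np.array([R.T@(c+A@np.array([x,y,0])-O) for x in(-.011,.011) for y in(-.0145,.0145)])*1e3
E
python3 - <<'E'
from tab import *
from scipy.optimize import brentq
d=get_image('wrist')
# tab top from image: outer/inner edges
for u,v in [(260,222),(272,262),(263,224),(268,260)]:
    e,g=ray(d,u,v);t=((O+.031*R[:,2]-e)@R[:,2])/(g@R[:,2]);l=R.T@(e+t*g-O);print(l,np.hypot(*l[:2]),np.degrees(np.arctan2(l[1],l[0]))%360)
for ph in (215,205,199,190,180,170,160,150,145.6):
    c,A,n=tpose(ph);print(ph,c,'yaw',np.degrees(np.arctan2(A[1,0],A[0,0])),n,'clr',clear(c,A),tipc(c,A)[:,2],'minr',np.hypot(*tipc(c,A)[:,:2].T).min())
E
python3 - <<'E'
import cv2
g=cv2.imread('pics/w8.png');cv2.imwrite('pics/w8c.png',cv2.resize(g[90:290,150:350],(800,600) if 0 else (600,600),interpolation=cv2.INTER_CUBIC))
E
```

```text
[-0.0126 -0.0111  0.031 ] 0.01677489024559917 221.39848251585593
[-0.0613 -0.0236  0.031 ] 0.06569734741630785 201.0331947463793
[-0.0146 -0.0134  0.031 ] 0.019823213840573166 222.44535461595555
[-0.0588 -0.0201  0.031 ] 0.062105412102615234 198.90090692743135
215 [ 0.6198 -0.0151  0.0934] yaw 161.0629476533557 390 clr 38.99754665761051 [22.3652 13.9055 14.2726  5.813 ] minr 56.009568213895506
205 [ 0.6174 -0.0265  0.0907] yaw 150.48703497699896 407 clr 33.71690923921557 [23.3635 17.0055 14.2306  7.8726] minr 56.21217735012167
199 [ 0.615  -0.0333  0.0895] yaw 143.95187937078165 420 clr 28.343202134671575 [23.9095 18.9629 14.2869  9.3404] minr 56.31345424862926
190 [ 0.6102 -0.0431  0.0883] yaw 133.9408822848841 431 clr 9.147976967658716 [24.61   21.9437 14.4816 11.8153] minr 56.42219320573805
180 [ 0.603  -0.0533  0.0878] yaw 122.64733196979752 432 clr 5.539041202921476 [25.1642 25.1642 14.8358 14.8358] minr 56.467169805372926
170 [ 0.5955 -0.0617  0.0883] yaw 111.35378165471093 431 clr 5.224192630053165 [25.5691 28.2354 15.4408 18.107 ] minr 56.558690739049126
160 [ 0.5867 -0.069   0.0897] yaw 100.24480832291225 419 clr 6.976844441907756 [25.9187 31.1074 16.3698 21.5586] minr 56.583193038738585
150 [ 0.5767 -0.075   0.092 ] yaw 89.4670756095946 401 clr 10.537195836129204 [26.1657 33.6167 17.5213 24.9723] minr 56.531108888031554
145.6 [ 0.572  -0.077   0.0933] yaw 84.85422281157055 392 clr 12.576805658343956 [26.2313 34.5745 18.0695 26.4127] minr 56.484549408042476
```

View pics/w8c.png

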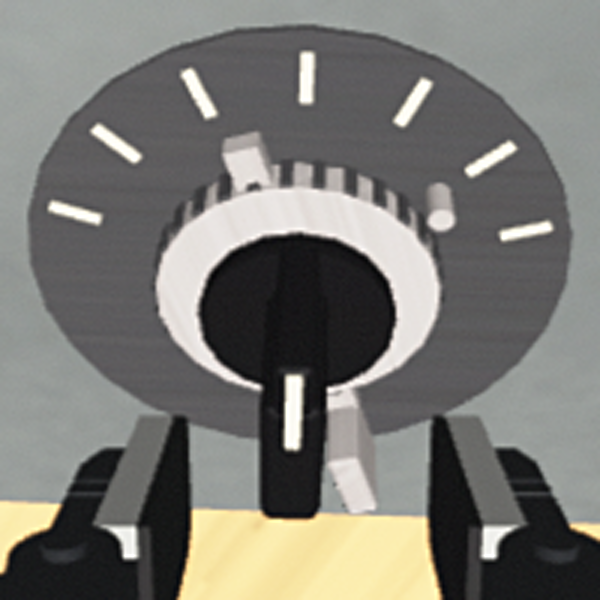

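```bash
cat >> tab.py <<'E'
def P4(ph,**k):
    c,A,n=tpose(ph,rc=.069,h=.023,**k);return (*c,np.degrees(np.arctan2(A[1,0],A[0,0])))
E
python3 - <<'E'
from tab import *
p,o=now();s=P4(210);print(np.array(s))
print(rows([p,(s[0],s[1],p[2],p[3])]),rows([p,(*p[:3],s[3])]))
q=[(s[0],s[1],p[2],s[3]),s]
for ph in (205,200,195,190,185,180,175,170,165,160,155,150,146,143):q.append(P4(ph))
for r,t in zip(rows(q),q[1:]):print(r,np.array(t))
c,A,n=tpose(178,rc=.069,h=.023);print(clear(c,A))
E
```

```text
[  0.6221  -0.0231   0.0934 155.8276]
[[np.float64(-1.96), np.float64(1.82), np.float64(-0.0), np.float64(-0.0)]] [[np.float64(0.0), np.float64(0.0), np.float64(-0.0), np.float64(-6.12)]]
[np.float64(0.0), np.float64(0.0), np.float64(4.58), np.float64(-0.0)] [  0.6221  -0.0231   0.0934 155.8276]
[np.float64(-0.04), np.float64(-0.24), np.float64(0.05), np.float64(1.07)] [  0.6205  -0.029    0.0921 150.487 ]
[np.float64(-0.04), np.float64(-0.24), np.float64(0.04), np.float64(1.09)] [  0.6184  -0.0349   0.091  145.0499]
[np.float64(-0.05), np.float64(-0.25), np.float64(0.03), np.float64(1.1)] [  0.6158  -0.0406   0.0902 139.5289]
[np.float64(-0.05), np.float64(-0.25), np.float64(0.02), np.float64(1.12)] [  0.6128  -0.0462   0.0896 133.9409]
[np.float64(-0.06), np.float64(-0.25), np.float64(0.01), np.float64(1.13)] [  0.6092  -0.0516   0.0892 128.3061]
[np.float64(-0.06), np.float64(-0.25), np.float64(0.0), np.float64(1.13)] [  0.6052  -0.0567   0.0891 122.6473]
[np.float64(-0.07), np.float64(-0.23), np.float64(-0.0), np.float64(1.13)] [  0.6013  -0.0612   0.0892 116.9885]
[np.float64(-0.07), np.float64(-0.23), np.float64(-0.01), np.float64(1.13)] [  0.597   -0.0654   0.0896 111.3538]
[np.float64(-0.08), np.float64(-0.23), np.float64(-0.02), np.float64(1.12)] [  0.5923  -0.0694   0.0902 105.7658]
[np.float64(-0.08), np.float64(-0.23), np.float64(-0.03), np.float64(1.1)] [  0.5874  -0.073    0.091  100.2448]
[np.float64(-0.09), np.float64(-0.23), np.float64(-0.04), np.float64(1.09)] [ 0.5821 -0.0761  0.0921 94.8076]
[np.float64(-0.09), np.float64(-0.23), np.float64(-0.05), np.float64(1.07)] [ 0.5766 -0.0789  0.0934 89.4671]
[np.float64(-0.08), np.float64(-0.18), np.float64(-0.05), np.float64(0.84)] [ 0.5721 -0.0807  0.0946 85.2701]
[np.float64(-0.06), np.float64(-0.13), np.float64(-0.04), np.float64(0.62)] [ 0.5686 -0.0819  0.0956 82.1681]
9.914925442285394
```

Request:
step_arm:
  moves:
    - [[0,0,-0.4],0,1]
    - [[-0.98,0.91,0],0,1]
    - [[-0.98,0.91,0],0,1]
    - [[0,0,0],-1,1]
    - [[0,0,0],-1,1]
    - [[0,0,0],-1,1]
    - [[0,0,0],-1,1]
    - [[0,0,0],-1,1]
    - [[0,0,0],-1,1]
    - [[0,0,0.4],0,1]

```text
t: 11.3
tool_pos: [0.623, -0.0231, 0.2091]
tcp_rot: [[-0.908, 0.419, 0.001], [0.419, 0.908, -0.0], [-0.001, 0.0, -1.0]]
wrist_force: [0.5, -1.0, 0.6]
opening: 0.0002
```

Run:
```python
from tab import *
p,o=now();s=P4(210);print(np.array(p),o['t'],o['opening'],o['wrist_force']);print(rows([p,s]))
d=snap('wrist','w9.png')
g=overlay(d,sz=380,k=2,c=(256,190))
q=lambda x:tuple(int(round(v)) for v in (proj(d,x)-[66,0]+.5)*2)
for ph in(200,145.6):
    for r in(.042,.066):cv2.circle(g,q(L(r,ph,.031)),4,(255,0,0),-1)
cv2.imwrite('pics/v9.png',cv2.resize(g,(600,600)))
```

```text
[  0.623   -0.0231   0.2091 155.2052] 11.3 0.00023404014072796336 [ 0.4669 -0.9634  0.6164]
[[np.float64(0.03), np.float64(-0.02), np.float64(4.63), np.float64(-0.12)]]
```

View pics/v9.png

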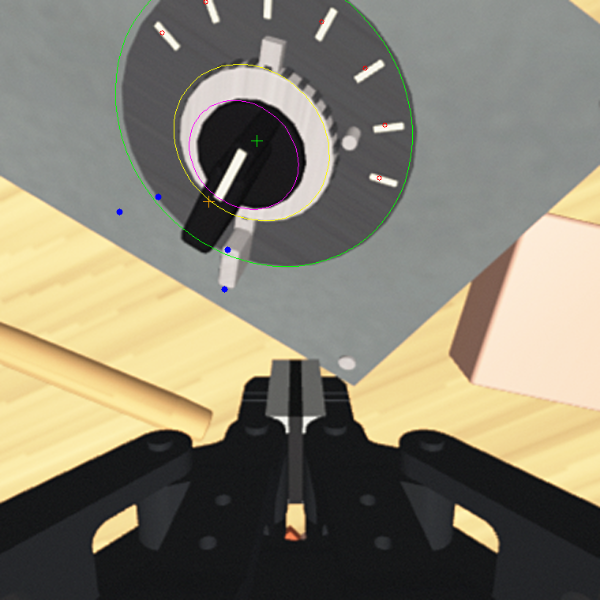

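Request:
step_arm:
  moves:
    - [[0,0,0.95],0,1]
    - [[0,0,0.95],0,1]
    - [[0,0,0.95],0,1]
    - [[0,0,0.95],0,1]
    - [[0,0,0.8],0,1]
    - [[0,0,0],0,1]

```text
t: 12.1
tool_pos: [0.6214, -0.0229, 0.0922]
tcp_rot: [[-0.907, 0.421, -0.003], [0.421, 0.907, 0.0], [0.003, -0.001, -1.0]]
wrist_force: [0.1, 1.1, -0.2]
opening: 0.0003
```

Request:
step_arm:
  moves:
    - [[-0.02,-0.12,0.02],0.5,1]
    - [[-0.02,-0.12,0.02],0.5,1]
    - [[-0.02,-0.12,0.02],0.55,1]
    - [[-0.02,-0.12,0.02],0.55,1]
    - [[-0.025,-0.125,0.015],0.55,1]
    - [[-0.025,-0.125,0.015],0.55,1]
    - [[-0.025,-0.125,0.01],0.56,1]
    - [[-0.025,-0.125,0.01],0.56,1]

```text
t: 13.1
tool_pos: [0.6131, -0.0459, 0.0915]
tcp_rot: [[-0.688, 0.726, 0.001], [0.726, 0.688, -0.0], [-0.001, 0.001, -1.0]]
wrist_force: [0.5, 1.4, -0.6]
opening: -0.0001
```

Run:
```python
from tab import *
p,o=now();print(np.array(p),o['t'],o['wrist_force'],o['ft_torque']);print(np.array(P4(190)))
d=snap('wrist','w10.png');d=snap('side','s10.png')
cv2.imwrite('pics/v10.png',np.hstack([cv2.resize(cv2.imread('pics/w10.png'),(440,330)),cv2.resize(cv2.imread('pics/s10.png')[130:250,210:340],(358,330))]))
```

```text
[  0.6131  -0.0459   0.0915 133.4491] 13.1 [ 0.5322  1.4357 -0.6171] [ 0.0769 -0.2515 -0.0065]
[  0.6128  -0.0462   0.0896 133.9409]
```

View pics/v10.png

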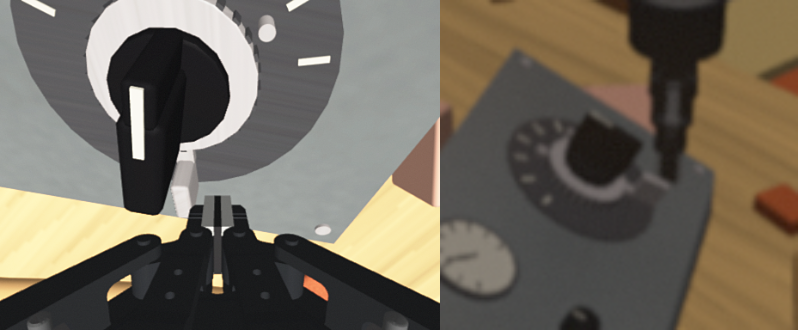

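Request:
step_arm:
  moves:
    - [[-0.025,-0.125,0],0.56,1]
    - [[-0.025,-0.125,0],0.56,1]
    - [[-0.03,-0.125,0],0.56,1]
    - [[-0.03,-0.125,0],0.56,1]
    - [[-0.033,-0.12,0],0.56,1]
    - [[-0.033,-0.12,0],0.56,1]
    - [[-0.035,-0.12,0],0.56,1]
    - [[-0.035,-0.12,0],0.56,1]

```text
t: 14.2
tool_pos: [0.5961, -0.0645, 0.0912]
tcp_rot: [[-0.361, 0.933, 0.001], [0.933, 0.361, -0.0], [-0.0, 0.001, -1.0]]
wrist_force: [0.6, 0.3, -0.5]
opening: 0.0003
```

Run:
```python
from tab import *
p,o=now();print(np.array(p),o['t'],o['wrist_force'],o['ft_torque']);print(np.array(P4(170)))
d=snap('wrist','w11.png')
```

```text
[  0.5961  -0.0645   0.0912 111.1589] 14.2 [ 0.5741  0.3081 -0.5446] [ 0.0462 -0.1915  0.0333]
[  0.597   -0.0654   0.0896 111.3538]
```

View pics/w11.png

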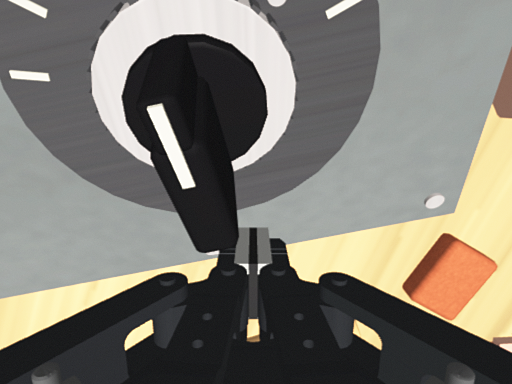

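Request:
step_arm:
  moves:
    - [[-0.038,-0.118,0],0.56,1]
    - [[-0.038,-0.118,0],0.56,1]
    - [[-0.04,-0.115,-0.01],0.55,1]
    - [[-0.04,-0.115,-0.01],0.55,1]

```text
t: 14.75
tool_pos: [0.5862, -0.0716, 0.0917]
tcp_rot: [[-0.175, 0.984, 0.001], [0.984, 0.175, -0.0], [-0.0, 0.001, -1.0]]
wrist_force: [1.3, -0.0, 1.6]
opening: 0.0
```

Request:
step_arm:
  moves:
    - [[-0.042,-0.115,-0.02],0.55,1]
    - [[-0.042,-0.115,-0.02],0.55,1]
    - [[-0.045,-0.115,-0.02],0.54,1]
    - [[-0.045,-0.115,-0.02],0.54,1]

```text
t: 15.25
tool_pos: [0.5751, -0.0771, 0.0936]
tcp_rot: [[0.014, 1.0, 0.001], [1.0, -0.014, -0.0], [-0.0, 0.001, -1.0]]
wrist_force: [0.9, -0.1, 0.5]
opening: -0.0003
```

Run:
```python
from tab import *
p,o=now();print(np.array(p),o['t'],o['wrist_force'],o['ft_torque']);print(np.array(P4(150)))
d=snap('wrist','w12.png')
q=[p]+[P4(x) for x in(146,143,140,137)]
for r in rows(q):print(r)
```

```text
[ 0.5751 -0.0771  0.0936 89.2037] 15.25 [ 0.8704 -0.0913  0.4767] [ 0.0884 -0.1332 -0.0679]
[ 0.5766 -0.0789  0.0934 89.4671]
[np.float64(-0.15), np.float64(-0.12), np.float64(-0.04), np.float64(0.79)]
[np.float64(-0.06), np.float64(-0.13), np.float64(-0.04), np.float64(0.62)]
[np.float64(-0.06), np.float64(-0.13), np.float64(-0.04), np.float64(0.61)]
[np.float64(-0.06), np.float64(-0.13), np.float64(-0.04), np.float64(0.6)]
```

View pics/w12.png

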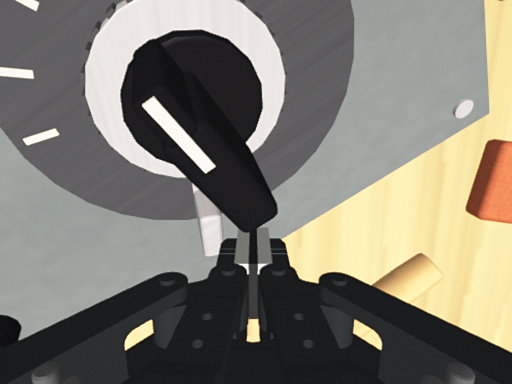

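Request:
step_arm:
  moves:
    - [[-0.08,-0.12,-0.02],0.5,1]
    - [[-0.07,-0.12,-0.03],0.5,1]
    - [[-0.06,-0.12,-0.03],0.5,1]

```text
t: 15.68
tool_pos: [0.5671, -0.0821, 0.0959]
tcp_rot: [[0.144, 0.99, 0.003], [0.99, -0.144, -0.001], [-0.0, 0.003, -1.0]]
wrist_force: [1.0, -1.9, 5.2]
opening: 0.0001
```

Request:
step_arm:
  moves:
    - [[-0.05,-0.12,-0.03],0.4,1]
    - [[0,0,0],0,1]

```text
t: 15.92
tool_pos: [0.5635, -0.083, 0.0966]
tcp_rot: [[0.178, 0.984, 0.003], [0.984, -0.178, -0.001], [-0.0, 0.003, -1.0]]
wrist_force: [5.7, -2.1, 4.6]
opening: -0.0003
```

Run:
```python
from tab import *
p,o=now();print(np.array(p),o['t'],o['wrist_force'],o['ft_torque'])
d=snap('wrist','w13.png')
g=overlay(d,sz=380,k=2,c=(256,190))
q=lambda x:tuple(int(round(v)) for v in (proj(d,x)-[66,0]+.5)*2)
for ph in(145.6,):
    for r in(.042,.066):
        for w in(-.0045,.0045):
            t=np.radians(ph);cv2.circle(g,q(O+R@np.array([r*np.cos(t)-w*np.sin(t),r*np.sin(t)+w*np.cos(t),.031])),3,(255,0,0),-1)
cv2.imwrite('pics/v13.png',cv2.resize(g,(600,600)))
```

```text
[ 0.5635 -0.083   0.0966 79.7409] 15.925 [ 5.7389 -2.0909  4.5895] [-0.2602 -0.8873 -0.0417]
```

View pics/v13.png

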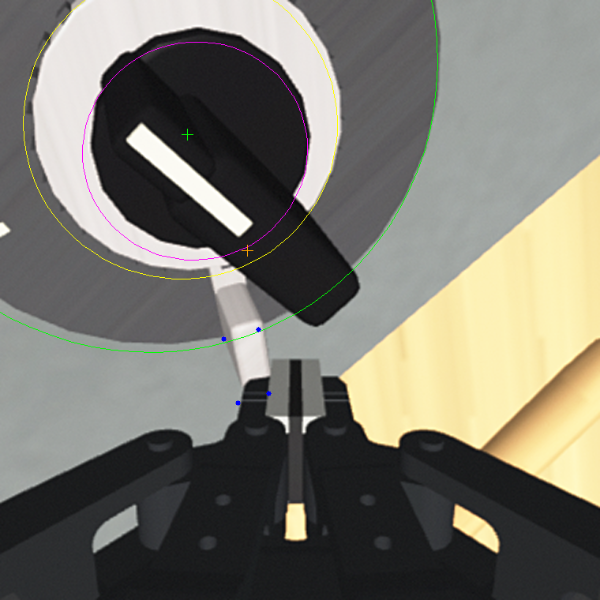

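Request:
step_arm:
  moves:
    - [[0,-0.08,0],0,1]
    - [[0,0,0],0,1]

```text
t: 16.23
tool_pos: [0.563, -0.0829, 0.0968]
tcp_rot: [[0.178, 0.984, 0.005], [0.984, -0.178, -0.001], [-0.0, 0.006, -1.0]]
wrist_force: [11.8, -1.7, 0.7]
opening: 0.0001
```

Request:
step_arm:
  moves:
    - [[0,-0.06,0],0,1]
    - [[0,0,0],0,1]

```text
t: 16.48
tool_pos: [0.5626, -0.0829, 0.097]
tcp_rot: [[0.178, 0.984, 0.008], [0.984, -0.178, -0.002], [-0.0, 0.008, -1.0]]
wrist_force: [17.3, -2.6, -3.4]
opening: 0.0001
```

Request:
step_arm:
  moves:
    - [[-0.05,0.35,0],0,1]
    - [[-0.4,0,0],0,1]
    - [[-0.4,0,-0.3],0,1]
    - [[0,0,-0.9],0,1]
    - [[0,0,-1],0,1]
    - [[0,0,-1],0,1]
    - [[0,0,-1],0,1]
    - [[0,0,-1],0,1]
    - [[-1,0,-1],0,1]
    - [[0,0,0],0,1]

```text
t: 17.73
tool_pos: [0.5593, -0.131, 0.2528]
tcp_rot: [[0.18, 0.984, 0.003], [0.984, -0.18, -0.001], [-0.001, 0.003, -1.0]]
wrist_force: [-0.2, -0.1, -0.6]
opening: -0.0004
```

Run:
```python
from tab import *
p,o=now();print(np.array(p),o['t'],o['wrist_force'])
d=snap('wrist','w14.png');snap('side','s14.png');snap('top','t14.png')
cv2.imwrite('pics/v14.png',np.hstack([cv2.resize(cv2.imread('pics/w14.png'),(420,315)),cv2.resize(cv2.imread('pics/s14.png')[130:250,200:340],(368,315))]))
```

```text
[ 0.5593 -0.131   0.2528 79.6258] 17.725 [-0.1656 -0.1138 -0.6313]
```

View pics/v14.png

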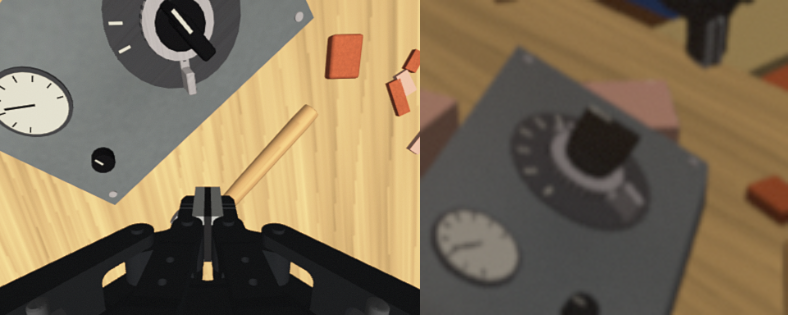

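View pics/t14.png

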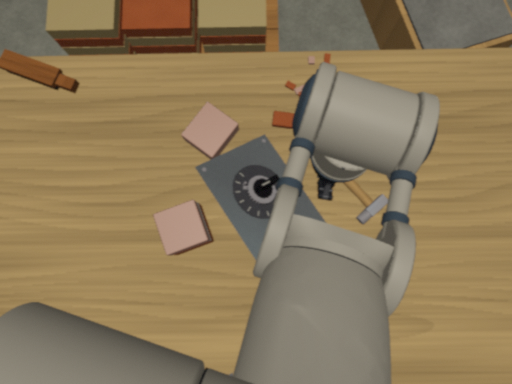

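Request:
step_arm:
  moves:
    - [[0.5,0,-1],0,1]
    - [[1,0,-0.5],0,1]
    - [[0.6,-0.4,0],0,1]
    - [[0,0,0],0,1]

```text
t: 18.38
tool_pos: [0.5574, -0.0744, 0.2872]
tcp_rot: [[0.177, 0.984, -0.002], [0.984, -0.177, 0.0], [0.0, -0.002, -1.0]]
wrist_force: [-0.3, 0.2, -0.1]
opening: -0.0005
```

Run:
```python
from tab import *
p,o=now();print(np.array(p),o['t'],o['wrist_force'])
d=snap('wrist','w15.png')
g=cv2.imread('pics/w15.png');c=proj(d,O);print(c)
x0,y0=int(max(0,c[0]-75)),int(max(0,c[1]-75))
cv2.imwrite('pics/v15.png',cv2.resize(g[y0:y0+150,x0:x0+150],(600,600),interpolation=cv2.INTER_CUBIC));print(x0,y0)
import pickle;pickle.dump(d,open('d15.pkl','wb'))
```

```text
[ 0.5574 -0.0744  0.2872 79.8105] 18.375 [-0.2936  0.1923 -0.1287]
[232.2958  99.3002]
157 24
```

View pics/v15.png

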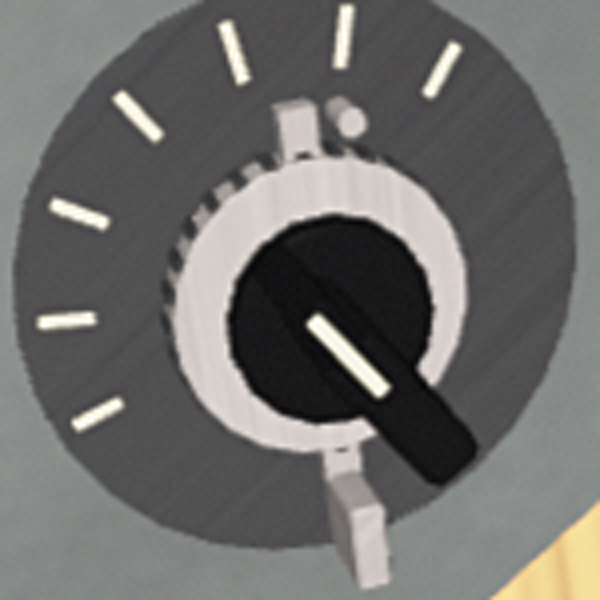

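Run:
```python
from tab import *
d=pickle.load(open('d15.pkl','rb'))
f=lambda x,y:(x/4+157-.5+.125,y/4+24-.5+.125)
def hit(u,v,h):
    e,g=ray(d,u,v);t=((O+h*R[:,2]-e)@R[:,2])/(g@R[:,2]);return R.T@(e+t*g-O)
def pr(n,x,y,h):
    l=hit(*f(x,y),h);print(n,l*1e3,np.hypot(*l[:2])*1e3,np.degrees(np.arctan2(l[1],l[0]))%360)
for a,x,y in[(72,98,414),(48,67,320),(24,79,214),(0,138,116),(-24,234,52),(-48,344,36),(-72,441,69)]:pr(a,x,y,.003)
pr('pin',351,121,.013)
pr('tab in',368,509,.031);pr('tab out',375,584,.031)
pr('lug',296,108,.013);pr('lugR',316,104,.013);pr('lugRin',322,150,.013)
pr('ptr',388,395,.06);pr('axis',312,318,.06)
```

```text
72 [17.3665 51.7008  3.    ] 54.539579721893546 71.43261448465803
48 [37.9412 39.8617  3.    ] 55.03172804676343 46.41399870639847
24 [51.9978 20.9463  3.    ] 56.05810993327759 21.941052183197275
0 [57.1927 -2.2782  3.    ] 57.23807451516744 357.7189262125888
-24 [ 52.2431 -25.5145   3.    ] 58.140604391349186 333.97007186044675
-48 [ 38.3268 -44.847    3.    ] 58.99319286037542 310.51755833579955
-72 [ 18.14   -56.6867   3.    ] 59.518434310969546 287.7449187576751
pin [ 28.2544 -34.23    13.    ] 44.38468347843967 309.5372045769101
tab in [-34.4768  20.7893  31.    ] 40.25972473523293 148.91030134778453
tab out [-52.1392  33.1606  31.    ] 61.79090674933997 147.54360969550876
lug [ 38.5306 -27.3257  13.    ] 47.23668033843713 324.65592659542096
lugR [ 36.1368 -30.9445  13.    ] 47.57548900986987 319.4260597035937
lugRin [ 28.2525 -25.8001  13.    ] 38.26023240150055 317.59778665258
ptr [ 1.8154 -2.7229 60.    ] 3.272551101258116 303.69180856021177
axis [25.4743 -2.4509 60.    ] 25.591923946251004 354.50449075947984
```

Run:
```python
from tab import *
from scipy.optimize import least_squares
d=pickle.load(open('d15.pkl','rb'))
f=lambda x,y:np.array((x/4+157-.5+.125,y/4+24-.5+.125))
tk=[(72,98,414),(48,67,320),(24,79,214),(0,138,116),(-24,234,52),(-48,344,36),(-72,441,69)]
from scipy.spatial.transform import Rotation as Ro
def mk(p):return O+p[:3],Ro.from_rotvec(p[3:6]).as_matrix()@R
def res(p):
    o,r=mk(p);return np.r_[np.concatenate([proj(d,o+r@np.array([.0567*np.cos(np.radians(a)),.0567*np.sin(np.radians(a)),.003]))-f(x,y) for a,x,y in tk]),p[3:6]*20]
s=least_squares(res,np.zeros(6),x_scale=[.01]*3+[.05]*3);print(s.x,np.abs(s.fun).max())
o,r=mk(s.x)
def pr(n,x,y,h):
    e,g=ray(d,*f(x,y));t=((o+h*r[:,2]-e)@r[:,2])/(g@r[:,2]);l=r.T@(e+t*g-o);print(n,l*1e3,np.hypot(*l[:2])*1e3,np.degrees(np.arctan2(l[1],l[0])));return l
pr('pin',351,121,.013);a=pr('ti',368,509,.031);b=pr('to',375,584,.031);l=b-a;print('tab dir',np.degrees(np.arctan2(l[1],l[0])))
a=pr('ptr end',312,318,.06);b=pr('ptr in',388,395,.06);l=a-b;print('ptr dir',np.degrees(np.arctan2(l[1],l[0])))
pr('lug',296,108,.013)
g=cv2.cvtColor(d['frame'],cv2.COLOR_RGB2BGR)[24:174,157:307];g=cv2.resize(g,(600,600),interpolation=cv2.INTER_CUBIC)
for ph in(145.6,):
  for rr in(.042,.066):
    for w in(-.0045,.0045):
      t=np.radians(ph);q=proj(d,o+r@np.array([rr*np.cos(t)-w*np.sin(t),rr*np.sin(t)+w*np.cos(t),.031]));q=(q-[157,24]+.5-.125)*4
      cv2.circle(g,tuple(int(round(v)) for v in q),3,(255,0,0),-1)
cv2.imwrite('pics/v16.png',g)
```

```text
[ 0.0022  0.0015  0.0017  0.0023 -0.0008  0.0053] 0.17193249569052682
pin [ 27.8713 -31.5845  13.    ] 42.1235094162966 -48.573674688767454
ti [-34.1552  23.4946  31.    ] 41.455715210134116 145.4767689067918
to [-51.6617  35.8981  31.    ] 62.90949596693983 145.20579120435832
tab dir 144.6822015745949
ptr end [25.4894  0.0605 60.    ] 25.489511918531043 0.13588446806433954
ptr in [ 1.9634 -0.0762 60.    ] 1.9648339002048587 -2.2224895557497155
ptr dir 0.33279083684023464
lug [ 38.1382 -24.7739  13.    ] 45.47821579335675 -33.00703220193873
```

View pics/v16.png

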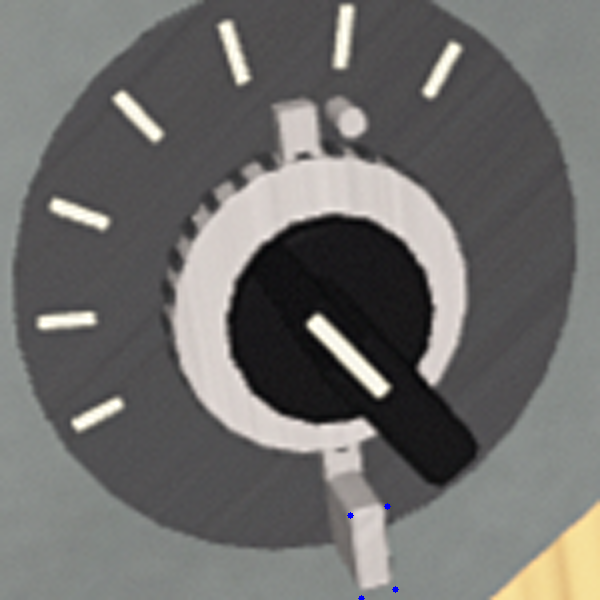

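```bash
python3 -c "
from plant import *
o=get_obs();print(o['t'],o['wrist_force']);print(close_job())"
```

```text
18.425 [-0.40697871  0.10988398  0.35193782]
the job is handed in; nothing more can be done
None
```

I turned the selector anticlockwise to its end stop, let it settle on its first click, then turned it clockwise exactly three clicks. After that I pushed the lock ring's tab clockwise until it was tight. I handed the job in at 18.4 s with the gripper clear of everything.

- **First click:** the push against the end stop reached about 22 N. Once I let go, the pointer read 72.7°; the first tick is at 72°.
- **Selector:** after the locking push, the pointer read about 0.1–0.3°, so it is on the fourth detent, 1.257 rad, where it should be.
- **Lock ring:** at the end of the push the force rose to 17 N while the tool moved less than 1 mm. The tab then read 145.2–145.5°; tight is 145.6°, or 1.2 rad.
- **Bystanders and trim knob:** I kept the arm clear of them, and those visible in the last pictures showed no change. I only judged this by eye.

Some readings disagreed:

- **Lug and stop pin:** the pictures show a small gap, about 4 mm, between the ring's lug and the stop pin. I went by the hard-stop force and the tab angle instead, and did not push a second time.
- **Calibration:** the wrist camera's calibration was about 2–3 mm off from the fixed cameras. I corrected for this using the dial ticks.
- **Mid-turn pointer angle:** two readings taken while the finger was still among the parts were 8–9° high. They came right once the gripper was clear.

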